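# Charge the tumbling barrel with turned knobs

### The job

Load the tumbling barrel for waxing: with the hand scoop, scoop the three turned knobs out of the tray and tip them all into the open barrel, put the scoop back in the tray standing flat on the tray's floor, and shut the barrel's lid fully. The knobs are freshly sanded, so never touch them with the fingers, and leave the other things on the bench where they are.

Things in the scene. Friction and masses are not known exactly. Their poses are not given: they have to be found in the camera images.
- tray: Fixed open plywood tray, long side along its own y; origin: centre of its underside. Outside 178 (x) x 310 (y) x 38 mm high, inside 158 x 290 mm, walls 10 mm, floor 6 mm above the bench. The -y end wall is an upright backboard, 70 mm high, inner face at y = -145 mm, to scoop against (the sides rise to it over 70 mm). The knobs stand in the -y part; the scoop lies in the +y part, lip to them.
- scoop: Loose flat-bottomed aluminium scoop, 0.26 kg, flat on the tray's floor. Origin: middle of the bowl's underside; y from lip to handle, x across, z up. Bowl 120 mm long (y), 114 wide at the back flaring to 134 at the sharp lip; back wall at y = 60 mm, 52 high, sides falling to 10 mm at the lip. Flat-sided handle, 24 wide (x) x 22 x 95 mm, leaves the back wall at z = 45 mm, rising 20 degrees.
- scoop_grip (a point): Point on the centre line of the scoop's handle, 40 mm behind the back wall: (0, 98, 59) mm in the scoop's frame. Grip here across the 24 mm width; the axes are the scoop's.
- scoop_lip (a point): Middle of the scoop's front edge, (0, -60, 0) mm in the scoop's frame.
- knob_1: Loose turned wooden drawer knob, 48 mm largest diameter x 60 mm tall, 45 g: foot 36 mm across, narrow neck, round head. Origin: on its axis in the head, 36 mm above the foot; own z from foot to head. Stands upright on the tray's floor at the start, topples and rolls easily. All three are alike.
- knob_2: Loose turned wooden drawer knob, 48 mm largest diameter x 60 mm tall, 45 g: foot 36 mm across, narrow neck, round head. Origin: on its axis in the head, 36 mm above the foot; own z from foot to head. Stands upright on the tray's floor at the start, topples and rolls easily. All three are alike.
- knob_3: Loose turned wooden drawer knob, 48 mm largest diameter x 60 mm tall, 45 g: foot 36 mm across, narrow neck, round head. Origin: on its axis in the head, 36 mm above the foot; own z from foot to head. Stands upright on the tray's floor at the start, topples and rolls easily. All three are alike.
- barrel: Fixed six-sided wooden barrel in a green stand, hatch up. Origin: centre of the stand's underside, on the bench; axle along its own x, 125 mm up. Barrel 190 mm long (x), 210 mm across corners (y), inner bottom 44 mm up, inside 166 mm long; stand x = -129 to 129 mm, then a motor to x = 221 mm, 165 mm high. Open top = mouth, free from the +y side; the lid stands open on the -y side.
- barrel_mouth (a point): Centre of the barrel's mouth, in the plane of its top, 216 mm above the bench; the mouth is 166 mm (barrel x) by about 100 mm (barrel y).
- lid (a joint): Lid, rad: 0 = shut flat over the mouth; at about 1.65 to 1.9 it stands open, leaning back (-y). A stiff hinge holds it at any angle; about 3 N at the free edge moves it. Board 163 mm (barrel x) x 99 mm from the hinge, 10 mm thick; a steel bow handle, 55 mm long (x), stands 22 mm out of the middle of its outer (upper) face, 82 mm from the hinge.
- lid_hinge (a point): Middle of the lid's hinge line, on the mouth's -y edge: (0, -51.5, 217) mm in the barrel's frame; the hinge line runs along the barrel's x.
- lid_edge (a point): Middle of the lid's free edge, on its outer face, 99.5 mm from the hinge; moves with the lid.
- cork_block: Bystander: loose cork sanding block, 58 x 110 x 40 mm; leave alone.
- screwdriver: Bystander: loose screwdriver, 215 mm long, lying on the bench; leave alone.
- tape_roll: Bystander: loose roll of tape, 97 mm across, 24 mm high; leave alone.
- offcut_1: Bystander: loose wooden offcut, 45 x 75 x 22 mm; leave alone.

How it is judged:
By the outcome, as a careful person would: the job done as asked, in the order asked, and still so for the second after the job is handed in, with the robot touching nothing.
It also fails if it takes over 72 s, if anything falls off the work surface, if the arm or the gripper's body presses on something with over 40 N, if the wrist force passes 120 N, or if a joint passes its speed limit or range.

### The arm

A 7-joint arm with a two-finger parallel gripper is mounted at the origin on a cart in front of the work surface, level with it; the furniture and walls round the work are solid. World frame = base frame: x ahead of the robot, y to its left, z up, the work surface at z = 0. Lengths are in m, angles in rad, forces in N, time in s.
With the tool pointing down it reaches from about 0.425 to 0.875 m from the base axis. Payload 8.4 kg.
Tool frame: the origin (TCP) lies at the very end of the fingers, on their centre line; the grasp point (between the pads) lies arm.pinch_z behind it (arm.pinch_z is the distance from the TCP to the grasp point, in m); z points along the fingers, y is the line along which they close (so a half turn about z gives the same grasp; the last joint's range is limited). The gripper opens to 85 mm and grips with 20 to 120 N. Pads are 22 mm wide; open, the fingers measure 114 mm over their backs; the gripper's body (76 mm by 85 mm) begins 54 mm behind the grasp point. The pads swing forward as they close: fully open they stand 13 mm farther back than shut.
Start: joints at [1.038, 0.333, 0.04, 1.465, -0.013, 1.343, -0.059], TCP at [0.273, -0.59, 0.231] pointing down, gripper open.
Joint ranges: [-2.58, 2.58], [-0.38, 2.09], [-1.3, 1.39], [0.25, 2.4], [-1.5, 4.64], [0.08, 2.09], [-2.65, 2.65]. Speed limits (rad/s): [2.22, 2.22, 2.79, 2.79, 3.14, 3.14, 3.14].

### API

Orientations are given as [roll, pitch, yaw] about the fixed x, y, z axes, in that order (R = Rz(yaw) Ry(pitch) Rx(roll)).
In Python, from cell import arm, eyes gives the robot as it stands.
- The arm moves only by the shell command python3 -m handwheel 'ROWS' [FORCE]. ROWS is JSON, a list of rows, each an object of numbers: "rx", "ry", "rz": the turn, a rotation vector about the world's x, y, z normalised to -1 to 1, where 1 is 30 degrees; "tx", "ty", "tz": the shift along the world's x, y, z normalised to -1 to 1, where 1 is 0.02 m; "gripper": the closure, from -1 (fully open) to 1 (shut). In form: [{"rx": .., "ry": .., "rz": .., "tx": .., "ty": .., "tz": .., "gripper": ..}, ...]. A call has 1 to 20 rows; each row shifts and turns the commanded pose from where the row before left it; what a row does not reach is not made up. A row lasts 1/8 s, in which the tool goes at most 62.5 mm and 10.7 degrees, less where a joint would pass 70% of its speed; a pose out of reach is approached as far as the arm can. A call with a number of a shift or a turn outside -1 to 1 is refused whole. A call with a gripper value outside its range is refused whole. The fingers move at their own pace and stop on an object; FORCE is the grip in N (left out, the last holds). Time passes only in rows, so rows that do not move let the fingers close. It gives the time, the measured TCP pose, the force, the opening and the grip force at its end, in the units of the state.
- arm.get_obs(): the state, without advancing time (a new reading comes with each control period).
- eyes.capture(name): name is "scene" or "top" or "wrist"; returns a dict with "img" (400x640x3 uint8, red, green, blue), "range_z" (400x640 float32, m along the optical axis (not along the pixel's ray), 0 where there is no reading), "camera_matrix" (3x3 intrinsics, pixels), "rvec" (rotation vector, rad) and "tvec" (3), from world to camera coordinates, as OpenCV has them. Camera axes: x right, y down, z forward; pixel columns grow to the right and rows downward; lengths in m; the calibration is good to about 2 mm. A picture is of the moment at which its call begins.
- arm.hand_in(): hands the job in; it is judged then, once.
The state is a dict: "clock": time; "joint_positions": joint angles; "qvel": joint speeds; "effort": joint torques, N m; "position": TCP position; "tool_rot": TCP orientation; "ft_force": force on the tool from outside, world axes, zero at the start; "torque": the same for the moment, N m; "opening": finger opening in m; "grip_force": force on a finger pad.
Only numpy, scipy, OpenCV 4.12 (cv2) and the standard library are available. Lean on these libraries where they do the work, as an engineer would, in place of code of your own. Each camera call takes 0.05 s, during which the arm holds its last target. There are 200 camera calls.

## Working session

There is one attempt and no reset: what is moved stays moved. The work goes in short steps, Python scripts to look and compute and a shell command to move; the robot and the scene stay as the last step left them, time stands still between calls to the robot, and variables do not carry over. Pictures are saved under pics/ and viewed, at most 10 in all, crops included, and the job is handed in when it is done.

```bash
ls; mkdir -p pics; cat > h.py <<'E'
import numpy as np, cv2
from cell import arm, eyes
def cap(n):
    c=eyes.capture(n); c['R']=cv2.Rodrigues(np.array(c['rvec'],float))[0]; c['t']=np.array(c['tvec'],float).ravel(); c['K']=np.array(c['camera_matrix']); return c
def ray(c,u,v):
    d=np.linalg.inv(c['K'])@np.array([u,v,1.0]); return -c['R'].T@c['t'], c['R'].T@d
def onz(c,u,v,z):
    o,d=ray(c,u,v); return o+d*(z-o[2])/d[2]
def cloud(c):
    h,w=c['range_z'].shape; u,v=np.meshgrid(np.arange(w),np.arange(h)); Z=c['range_z']
    p=np.stack([u,v,np.ones_like(u)],-1)@np.linalg.inv(c['K']).T*Z[...,None]
    P=(p-c['t'])@c['R']; P[Z==0]=np.nan; return P
def save(c,n): cv2.imwrite('pics/'+n+'.png',c['img'][...,::-1])
E
python3 - <<'E'
from h import *
print(arm.get_obs(),arm.pinch_z)
for n in('top','scene'):
    c=cap(n); save(c,n+'0'); print(n,-c['R'].T@c['t'],c['K'][0,0])
    np.savez('/tmp/'+n,**c)
E
```

```text
pics
{'clock': 0.0, 'joint_positions': array([ 1.03779834,  0.33393482,  0.03988388,  1.46630064, -0.01338481,
        1.34328004, -0.05849669]), 'qvel': array([ 1.59619352e-03, -2.64417822e-03, -1.07950499e-03, -3.46593022e-04,
        3.66373302e-05, -1.72413246e-03,  8.33077869e-04]), 'effort': array([-6.94155060e-04, -6.58561206e+01,  1.36514179e+00, -4.05566168e+01,
        1.67771440e-02,  1.22542708e-02,  1.35742673e-05]), 'position': array([ 0.27297612, -0.58939134,  0.23039157]), 'tool_rot': array([-3.13994086e+00,  1.31325186e-04,  4.33777711e-01]), 'ft_force': array([-0.05459339, -0.25222638, -0.87089512]), 'torque': array([-0.00562333,  0.00692055, -0.00645772]), 'grip_force': 0.0, 'opening': 0.0852115504333023} 0.0187
top [ 0.3472655  -0.04340616  1.45709891] 374.96280532048115
scene [-0.53803466  0.51359018  0.72938181] 453.10935793685
```

View pics/top0.png

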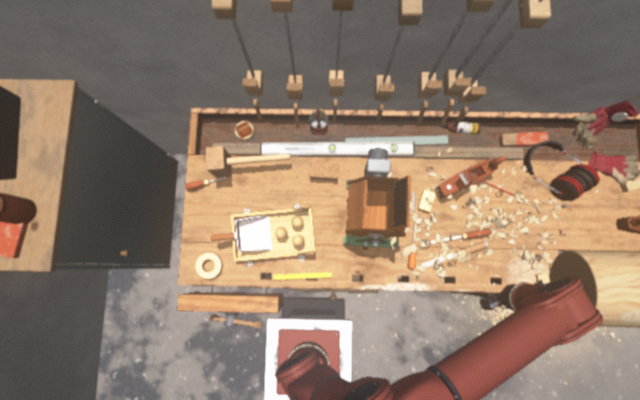

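View pics/scene0.png

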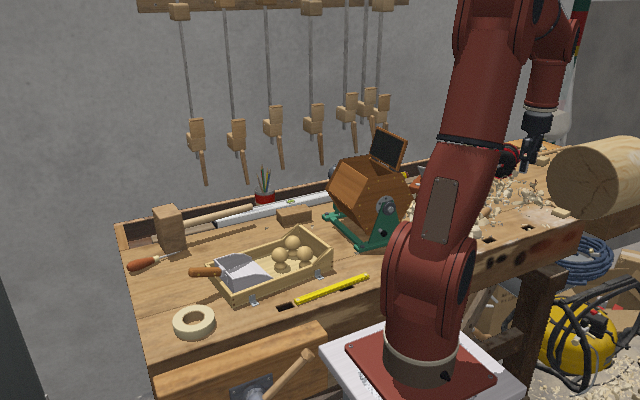

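The top view shows the tray near (273,234), the scoop at its left with the handle at (222,237), and knobs at about (281,235), (298,224) and (298,242). The barrel mouth is at about (373,208), with the lid open on its right side. The scene view agrees, and world +y runs left in the top view. Next I'll get rough positions, then bring the wrist camera over for finer ones.

```bash
python3 - <<'E'
from h import *
c=cap('top');P=cloud(c)
for n,u,v,z in [('knob',281,235,.05),('knob',298,224,.05),('knob',298,242,.05),('handle',222,237,.06),('scoop',255,235,.01),('traywallcorner',233,214,.038),('c2',314,209,.07),('c3',313,256,.07),('c4',233,262,.038),('mouthTL',348,178,.21),('mouthBL',347,236,.21),('lidtop',408,178,.3),('lidbot',406,236,.3)]:
    print(n,onz(c,u,v,z).round(3),P[v,u].round(3))
w=cap('wrist');print(-w['R'].T@w['t'],w['R'][2],w['K'][0,0])
img=cv2.resize(c['img'][150:290,170:430],None,fx=3,fy=3,interpolation=cv2.INTER_CUBIC);cv2.imwrite('pics/topc.png',img[...,::-1])
E
```

```text
knob [0.463 0.113 0.05 ] [0.462 0.111 0.064]
knob [0.506 0.05  0.05 ] [0.505 0.049 0.059]
knob [0.438 0.048 0.05 ] [0.437 0.047 0.066]
handle [0.45  0.332 0.06 ] [0.449 0.326 0.082]
scoop [0.464 0.218 0.01 ] [0.465 0.218 0.007]
traywallcorner [0.541 0.301 0.038] [0.541 0.301 0.038]
c2 [ 0.561 -0.01   0.07 ] [ 0.572 -0.008 -0.   ]
c3 [ 0.387 -0.01   0.07 ] [ 0.389 -0.008  0.   ]
c4 [0.359 0.291 0.038] [ 0.359  0.301 -0.005]
mouthTL [ 0.649 -0.127  0.21 ] [ 0.7   -0.141 -0.002]
mouthBL [ 0.451 -0.125  0.21 ] [ 0.468 -0.138  0.007]
lidtop [ 0.63 -0.31  0.3 ] [ 0.626 -0.306  0.315]
lidbot [ 0.447 -0.3    0.3  ] [ 0.473 -0.366  0.003]
[ 0.33410305 -0.56080697  0.37273217] [-0.24434076 -0.11115768 -0.96329723] 327.443405256225
```

View pics/topc.png

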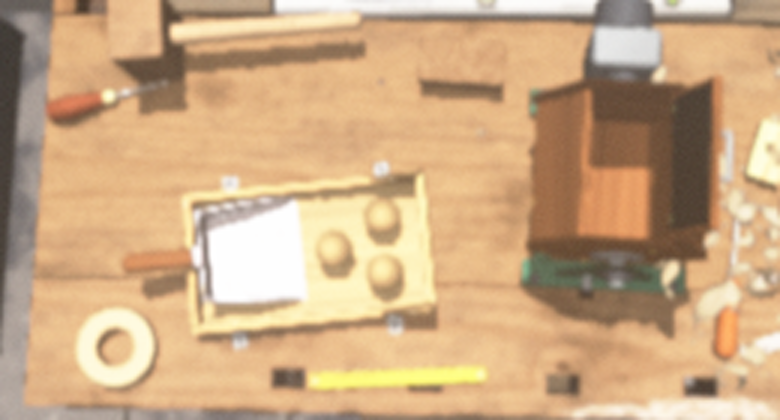

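The picture shows the scoop with its lip facing the knobs, and the barrel open toward +y with its motor on the far side. I'll move up and over the barrel so the wrist camera can see both.

```bash
python3 -m handwheel '[{"tx":0.5,"ty":1,"tz":1,"rz":0.12,"gripper":-1},{"tx":0.5,"ty":1,"tz":1,"rz":0.12,"gripper":-1},{"tx":0.5,"ty":1,"tz":1,"rz":0.12,"gripper":-1},{"tx":0.5,"ty":1,"tz":1,"rz":0.12,"gripper":-1},{"tx":0.5,"ty":1,"tz":1,"rz":0.12,"gripper":-1},{"tx":0.5,"ty":1,"tz":1,"rz":0.12,"gripper":-1},{"tx":0.5,"ty":1,"tz":1,"rz":0.12,"gripper":-1},{"tx":0.5,"ty":1,"tz":1,"rz":0.12,"gripper":-1},{"tx":0.5,"ty":1,"tz":1,"rz":0.12,"gripper":-1},{"tx":0.5,"ty":1,"tz":1,"rz":0.12,"gripper":-1},{"tx":0.5,"ty":1,"rz":0.12,"gripper":-1},{"tx":0.5,"ty":1,"rz":0.12,"gripper":-1},{"tx":0.5,"ty":1,"rz":0.12,"gripper":-1},{"tx":0.5,"ty":1,"rz":0.12,"gripper":-1},{"tx":0.5,"ty":1,"rz":0.12,"gripper":-1},{"tx":0.5,"ty":1,"rz":0.12,"gripper":-1},{"tx":0.5,"ty":1,"rz":0.12,"gripper":-1},{"tx":0.5,"ty":1,"rz":0.12,"gripper":-1},{"tx":0.5,"ty":1,"rz":0.12,"gripper":-1},{"tx":0.5,"ty":1,"rz":0.07,"gripper":-1}]'
python3 - <<'E'
from h import *
c=cap('wrist');np.savez('/tmp/w1',**c);save(c,'w1');print(arm.get_obs()['joint_positions'])
E
python3 -m handwheel '[{"ty":1},{"ty":1},{"ty":1},{"ty":1},{"ty":1},{"ty":1},{"ty":1},{"ty":1},{"ty":1},{"ty":1},{"ty":1,"tz":-0.6},{"ty":1,"tz":-0.6},{"ty":1,"tz":-0.6},{"ty":1,"tz":-0.6},{"ty":1,"tz":-0.6},{"ty":1,"tz":-0.6},{"ty":1,"tz":-0.6},{"ty":1,"tz":-0.6},{"ty":1,"tz":-0.6},{}]'
python3 - <<'E'
from h import *
c=cap('wrist');np.savez('/tmp/w2',**c);save(c,'w2');print(arm.get_obs()['joint_positions'])
a,b=[cv2.resize(cv2.imread('pics/%s.png'%n),(400,250)) for n in('w1','w2')]
cv2.imwrite('pics/w12.png',np.hstack([a,b]))
E
```

```text
[ 1.03780036  0.33353161  0.03986178  1.46581609 -0.01337506  1.34329908
 -0.05851824]
[ 1.03781064  0.333429    0.03987541  1.46566724 -0.01337556  1.34330248
 -0.05851868]invalid input
invalid input
```

View pics/w12.png

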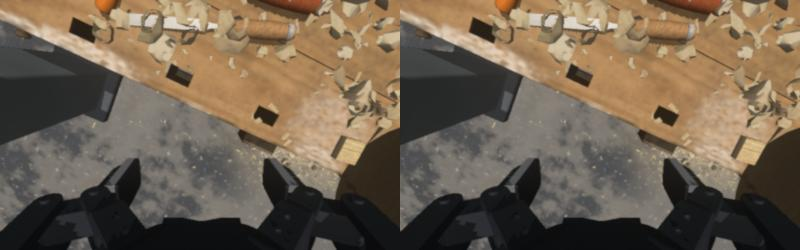

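Both calls were refused and the arm hasn't moved. The view is still the floor and bench edge from the start pose. Each row probably needs all seven keys.

```bash
python3 -m handwheel '[{"rx":0,"ry":0,"rz":0.12,"tx":0.5,"ty":1,"tz":1,"gripper":-1},{"rx":0,"ry":0,"rz":0.12,"tx":0.5,"ty":1,"tz":1,"gripper":-1},{"rx":0,"ry":0,"rz":0.12,"tx":0.5,"ty":1,"tz":1,"gripper":-1},{"rx":0,"ry":0,"rz":0.12,"tx":0.5,"ty":1,"tz":1,"gripper":-1},{"rx":0,"ry":0,"rz":0.12,"tx":0.5,"ty":1,"tz":1,"gripper":-1},{"rx":0,"ry":0,"rz":0.12,"tx":0.5,"ty":1,"tz":1,"gripper":-1},{"rx":0,"ry":0,"rz":0.12,"tx":0.5,"ty":1,"tz":1,"gripper":-1},{"rx":0,"ry":0,"rz":0.12,"tx":0.5,"ty":1,"tz":1,"gripper":-1},{"rx":0,"ry":0,"rz":0.12,"tx":0.5,"ty":1,"tz":1,"gripper":-1},{"rx":0,"ry":0,"rz":0.12,"tx":0.5,"ty":1,"tz":1,"gripper":-1},{"rx":0,"ry":0,"rz":0.12,"tx":0.5,"ty":1,"tz":0,"gripper":-1},{"rx":0,"ry":0,"rz":0.12,"tx":0.5,"ty":1,"tz":0,"gripper":-1},{"rx":0,"ry":0,"rz":0.12,"tx":0.5,"ty":1,"tz":0,"gripper":-1},{"rx":0,"ry":0,"rz":0.12,"tx":0.5,"ty":1,"tz":0,"gripper":-1},{"rx":0,"ry":0,"rz":0.12,"tx":0.5,"ty":1,"tz":0,"gripper":-1},{"rx":0,"ry":0,"rz":0.12,"tx":0.5,"ty":1,"tz":0,"gripper":-1},{"rx":0,"ry":0,"rz":0.12,"tx":0.5,"ty":1,"tz":0,"gripper":-1},{"rx":0,"ry":0,"rz":0.12,"tx":0.5,"ty":1,"tz":0,"gripper":-1},{"rx":0,"ry":0,"rz":0.12,"tx":0.5,"ty":1,"tz":0,"gripper":-1},{"rx":0,"ry":0,"rz":0.06,"tx":0.5,"ty":1,"tz":0,"gripper":-1}]'
python3 - <<'E'
from h import *
c=cap('wrist');np.savez('/tmp/w1',**c);save(c,'w1');o=arm.get_obs();print(o['joint_positions'],o['position'],o['tool_rot'])
E
```

```text
clock: 2.8
position: [0.4738, -0.1884, 0.4313]
tool_rot: [3.142, 0.0, 1.662]
ft_force: [0.6, 0.3, -1.4]
opening: 0.0856
grip_force: 0.0
[ 0.64109832  0.03542133 -0.36668251  1.41646164  0.01140369  1.69180036
  0.37167473] [ 0.47512184 -0.18517514  0.43132537] [ 3.14085723e+00 -1.19125001e-03  1.66646609e+00]
```

```bash
python3 -m handwheel '[{"rx":0,"ry":0,"rz":0,"tx":0,"ty":1,"tz":0,"gripper":-1},{"rx":0,"ry":0,"rz":0,"tx":0,"ty":1,"tz":0,"gripper":-1},{"rx":0,"ry":0,"rz":0,"tx":0,"ty":1,"tz":0,"gripper":-1},{"rx":0,"ry":0,"rz":0,"tx":0,"ty":1,"tz":0,"gripper":-1},{"rx":0,"ry":0,"rz":0,"tx":0,"ty":1,"tz":0,"gripper":-1},{"rx":0,"ry":0,"rz":0,"tx":0,"ty":1,"tz":0,"gripper":-1},{"rx":0,"ry":0,"rz":0,"tx":0,"ty":1,"tz":0,"gripper":-1},{"rx":0,"ry":0,"rz":0,"tx":0,"ty":1,"tz":0,"gripper":-1},{"rx":0,"ry":0,"rz":0,"tx":0,"ty":1,"tz":0,"gripper":-1},{"rx":0,"ry":0,"rz":0,"tx":0,"ty":1,"tz":0,"gripper":-1},{"rx":0,"ry":0,"rz":0,"tx":0,"ty":1,"tz":-0.5,"gripper":-1},{"rx":0,"ry":0,"rz":0,"tx":0,"ty":1,"tz":-0.5,"gripper":-1},{"rx":0,"ry":0,"rz":0,"tx":0,"ty":1,"tz":-0.5,"gripper":-1},{"rx":0,"ry":0,"rz":0,"tx":0,"ty":1,"tz":-0.5,"gripper":-1},{"rx":0,"ry":0,"rz":0,"tx":0,"ty":1,"tz":-0.5,"gripper":-1},{"rx":0,"ry":0,"rz":0,"tx":0,"ty":1,"tz":-0.5,"gripper":-1},{"rx":0,"ry":0,"rz":0,"tx":0,"ty":1,"tz":-0.5,"gripper":-1},{"rx":0,"ry":0,"rz":0,"tx":0,"ty":1,"tz":-0.5,"gripper":-1},{"rx":0,"ry":0,"rz":0,"tx":0,"ty":1,"tz":-0.5,"gripper":-1},{"rx":0,"ry":0,"rz":0,"tx":0,"ty":1,"tz":-0.5,"gripper":-1}]'
python3 - <<'E'
from h import *
c=cap('wrist');np.savez('/tmp/w2',**c);save(c,'w2');o=arm.get_obs();print(o['joint_positions'],o['position'],o['tool_rot'])
a,b=[cv2.resize(cv2.imread('pics/%s.png'%n),(400,250)) for n in('w1','w2')]
cv2.imwrite('pics/w12.png',np.hstack([a,b]))
E
```

```text
clock: 5.35
position: [0.4727, 0.2115, 0.331]
tool_rot: [3.142, 0.0, 1.659]
ft_force: [0.2, -0.1, 0.3]
opening: 0.0856
grip_force: 0.0
[ 0.23414147  0.08273076 -0.78440237  1.58863534  0.05702122  1.49526084
 -0.46200471] [0.47168468 0.21400886 0.32975598] [-3.14018671e+00 -1.03454678e-03  1.66169282e+00]
```

View pics/w12.png

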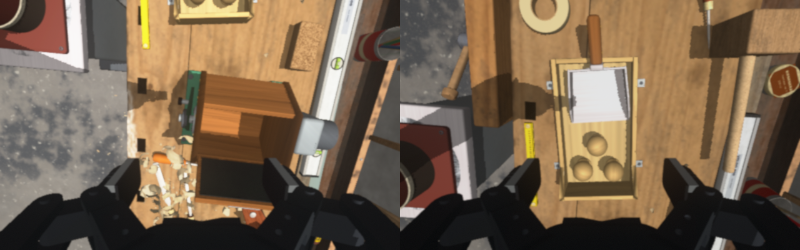

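The left picture shows the barrel from above: mouth near (235,120), lid inner face at (240,178), stand at (190,105), motor at (318,135). The right one shows the tray at (595,125), scoop bowl at (600,95), handle at (595,35), and knobs at (594,143), (581,172) and (613,172). Now I'll measure from the depth clouds.

```bash
cat > m.py <<'E'
from h import *
def ld(n): return dict(np.load('/tmp/%s.npz'%n))
def hsv(c): return cv2.cvtColor(c['img'],cv2.COLOR_RGB2HSV)
E
python3 - <<'E'
from m import *
c=ld('w2');P=cloud(c);H=hsv(c)
# full-res px = (x-400)*1.6, y*1.6
sub=np.zeros(P.shape[:2],bool);sub[20:345,225:390]=1
f=np.isfinite(P[...,2])&sub
X,Y,Z=P[...,0],P[...,1],P[...,2]
# handle
m=f&(H[...,1]>130)&(Z>.045)&(Z<.12)&(Y>.25)&(np.arange(400)[:,None]<110)
q=P[m];print('handle',m.sum(),q.min(0).round(4),q.max(0).round(4))
for y in np.arange(.27,.40,.012):
    s=q[abs(q[:,1]-y)<.006]
    if len(s)>5: print(' y%.3f x %.4f..%.4f ztop %.4f'%(y,s[:,0].min(),s[:,0].max(),np.median(s[:,2])))
def rect(m,n,pr=True):
    q=P[m][:,:2].astype(np.float32);r=cv2.minAreaRect(q);print(n,m.sum(),np.round(cv2.boxPoints(r),4).tolist(),np.array(r[1]).round(4));
# tray rim
m=f&(Z>.030)&(Z<.075)&(H[...,1]>50)&(X<.395)
for y in np.arange(.03,.3,.03):
    a=f&(abs(Y-y)<.008)&(Z>.033)&(Z<.044)
    xs=np.sort(X[a]); print('y%.2f'%y, len(xs), xs[:1].round(4),xs[-1:].round(4), 'floor z',np.nanmedian(Z[f&(abs(Y-y)<.005)&(Z>.0)&(Z<.015)&(abs(X-.46)<.05)]).round(4))
# knobs
m=(f&(Z>.045)&(Y<.15)&(Y>.015)&(X>.395)&(X<.54)).astype(np.uint8)
n,l,st,ce=cv2.connectedComponentsWithStats(m)
for i in range(1,n):
    if st[i,4]>40:
        s=P[l==i];(x,y),r=cv2.minEnclosingCircle(s[:,:2].astype(np.float32));print('knob',st[i,4],round(x,4),round(y,4),round(r,4),'ztop',s[:,2].max().round(4))
# scoop: low saturation
m=f&(H[...,1]<45)&(Z>-.005)&(Z<.08)&(Y>.13)
rect(m&(Z<.012),'bowl floor');rect(m&(Z>.012),'bowl walls')
q=P[m&(Z<.012)];print('floor z',np.median(q[:,2]),'ymin',q[:,1].min())
E
```

```text
handle 1629 [0.4329 0.2879 0.0616] [0.4654 0.3695 0.0928]
 y0.294 x 0.4425..0.4654 ztop 0.0669
 y0.306 x 0.4407..0.4645 ztop 0.0710
 y0.318 x 0.4389..0.4628 ztop 0.0754
 y0.330 x 0.4373..0.4617 ztop 0.0799
 y0.342 x 0.4343..0.4596 ztop 0.0842
 y0.354 x 0.4329..0.4585 ztop 0.0886
 y0.366 x 0.4338..0.4564 ztop 0.0891
y0.03 28 [0.3906] [0.5607] floor z 0.0054
y0.06 165 [0.3864] [0.567] floor z 0.0059
y0.09 147 [0.3844] [0.5633] floor z 0.0054
y0.12 170 [0.3804] [0.5587] floor z 0.0054
y0.15 168 [0.3764] [0.5564] floor z 0.0056
y0.18 196 [0.3729] [0.5523] floor z 0.0074
y0.21 226 [0.3694] [0.5501] floor z 0.0077
y0.24 225 [0.3664] [0.5457] floor z 0.0077
y0.27 226 [0.3628] [0.5435] floor z 0.0078
y0.30 664 [0.3808] [0.5388] floor z 0.0049
knob 827 0.4707 0.1142 0.0231 ztop 0.0667
knob 767 0.4431 0.0498 0.0232 ztop 0.0674
knob 767 0.5137 0.055 0.0233 ztop 0.0673
knob 93 0.3988 0.0277 0.0132 ztop 0.0576
bowl floor 7102 [[0.3400000035762787, 0.2662000060081482], [0.35749998688697815, 0.14429999887943268], [0.5745999813079834, 0.1753000020980835], [0.557200014591217, 0.2973000109195709]] [0.2194 0.1232]
bowl walls 1453 [[0.3986000120639801, 0.2847999930381775], [0.4072999954223633, 0.15539999306201935], [0.5501000285148621, 0.16500000655651093], [0.5414000153541565, 0.29440000653266907]] [0.1431 0.1298]
floor z 0.007544613938982958 ymin 0.1522937049497115
```

```bash
python3 - <<'E'
from m import *
c=ld('w1');P=cloud(c);X,Y,Z=P[...,0],P[...,1],P[...,2]
f=np.isfinite(Z)
def band(z0,z1,x0,x1,y0,y1): return f&(Z>z0)&(Z<z1)&(X>x0)&(X<x1)&(Y>y0)&(Y<y1)
m=band(.195,.225,.42,.68,-.36,-.10)
q=P[m];r=cv2.minAreaRect(q[:,:2].astype(np.float32));print('mouthplane',m.sum(),np.round(cv2.boxPoints(r),4).tolist())
for x in np.arange(.46,.66,.02):
    s=q[abs(q[:,0]-x)<.006]; print('x%.2f'%x,len(s), np.sort(s[:,1])[[0,-1]].round(4) if len(s) else '', np.round(np.median(s[:,2]),4) if len(s) else '')
for y in (-.15,-.18,-.2,-.22,-.24):
    s=q[abs(q[:,1]-y)<.004]; xs=np.sort(s[:,0]); d=np.diff(xs);print('y',y,len(xs),xs[[0,-1]].round(4) if len(xs) else '', [(xs[i].round(4),xs[i+1].round(4)) for i in np.where(d>.02)[0]])
m=band(.23,.34,.42,.68,-.40,-.2);q=P[m]
print('lid',m.sum(),q.min(0).round(4),q.max(0).round(4))
cen=q.mean(0);u,s,vt=np.linalg.svd(q-cen,full_matrices=False);print('c',cen.round(4),'n',vt[2].round(4),s)
m=band(.25,.30,.42,.68,-.40,-.2)
for z in(.24,.26,.28,.30,.31):
    s=q[abs(q[:,2]-z)<.005]; print(z,len(s), s.min(0).round(4) if len(s) else '', s.max(0).round(4) if len(s) else '')
E
```

```text
mouthplane 5987 [[0.4593000113964081, -0.2980000078678131], [0.650600016117096, -0.3052999973297119], [0.6557999849319458, -0.17030000686645508], [0.4645000100135803, -0.16290000081062317]]
x0.46 292 [-0.2968 -0.1642] 0.2179
x0.48 309 [-0.2879 -0.1635] 0.2109
x0.50 239 [-0.2813 -0.1676] 0.2095
x0.52 232 [-0.2817 -0.1685] 0.2095
x0.54 233 [-0.2822 -0.1691] 0.2096
x0.56 237 [-0.2833 -0.1698] 0.2095
x0.58 231 [-0.2838 -0.1701] 0.2096
x0.60 217 [-0.2841 -0.1711] 0.2096
x0.62 188 [-0.1911 -0.1717] 0.2091
x0.64 1265 [-0.2847 -0.1703] 0.2117
y -0.15 0  []
y -0.18 1341 [0.4645 0.6548] []
y -0.2 214 [0.4636 0.6542] [(np.float64(0.4759), np.float64(0.641))]
y -0.22 201 [0.4632 0.6531] [(np.float64(0.4748), np.float64(0.6406))]
y -0.24 198 [0.4625 0.6529] [(np.float64(0.4742), np.float64(0.6396))]
lid 8108 [ 0.4734 -0.3291  0.2301] [ 0.5947 -0.2745  0.3156]
c [ 0.5303 -0.2926  0.2815] n [0.0363 0.9454 0.3239] [2.95679801 2.44227476 0.29404892]
0.24 661 [ 0.4741 -0.2873  0.235 ] [ 0.5922 -0.2758  0.245 ]
0.26 733 [ 0.4739 -0.293   0.255 ] [ 0.5868 -0.2811  0.265 ]
0.28 836 [ 0.4737 -0.2979  0.275 ] [ 0.5824 -0.2867  0.285 ]
0.3 1007 [ 0.4736 -0.3018  0.295 ] [ 0.5869 -0.2925  0.305 ]
0.31 2100 [ 0.4734 -0.3148  0.305 ] [ 0.5906 -0.295   0.315 ]
```

The measurements agree with the given sizes. The tray floor is 5.5 mm up, the knob tops 67 mm, the handle is 24 mm wide rising 20°, and the mouth rim is at about 0.21 m. The tray yaw is about 0.116 and the scoop yaw about 0.14. The grip point is (0.451, 0.319, 0.065). I'll pre-position with a 30° tilt.

```bash
python3 -m handwheel '[{"rx":-0.09,"ry":-0.0126,"rz":0.008,"tx":-0.12,"ty":0.63,"tz":-0.96,"gripper":-1},{"rx":-0.09,"ry":-0.0126,"rz":0.008,"tx":-0.12,"ty":0.63,"tz":-0.96,"gripper":-1},{"rx":-0.09,"ry":-0.0126,"rz":0.008,"tx":-0.12,"ty":0.63,"tz":-0.96,"gripper":-1},{"rx":-0.09,"ry":-0.0126,"rz":0.008,"tx":-0.12,"ty":0.63,"tz":-0.96,"gripper":-1},{"rx":-0.09,"ry":-0.0126,"rz":0.008,"tx":-0.12,"ty":0.63,"tz":-0.96,"gripper":-1},{"rx":-0.09,"ry":-0.0126,"rz":0.008,"tx":-0.12,"ty":0.63,"tz":-0.96,"gripper":-1},{"rx":-0.09,"ry":-0.0126,"rz":0.008,"tx":-0.12,"ty":0.63,"tz":-0.96,"gripper":-1},{"rx":-0.09,"ry":-0.0126,"rz":0.008,"tx":-0.12,"ty":0.63,"tz":-0.96,"gripper":-1},{"rx":-0.09,"ry":-0.0126,"rz":0.008,"tx":-0.12,"ty":0.63,"tz":-0.96,"gripper":-1},{"rx":-0.09,"ry":-0.0126,"rz":0.008,"tx":-0.12,"ty":0.63,"tz":-0.96,"gripper":-1},{"rx":-0.09,"ry":-0.0126,"rz":0.008,"tx":-0.12,"ty":0.63,"tz":-0.96,"gripper":-1},{"rx":0,"ry":0,"rz":0,"tx":0,"ty":0,"tz":0,"gripper":-1}]' 100
python3 - <<'E'
from h import *
from scipy.spatial.transform import Rotation as Ro
o=arm.get_obs();R=Ro.from_euler('xyz',o['tool_rot']).as_matrix();print(o['position'].round(4),R.round(3).tolist(),o['joint_positions'].round(2))
# tray backboard + knob re-measure from current wrist view
c=cap('wrist');np.savez('/tmp/w3',**c);P=cloud(c);f=np.isfinite(P[...,2])
H=cv2.cvtColor(c['img'],cv2.COLOR_RGB2HSV)
m=f&(P[...,2]>.05)&(P[...,2]<.1)&(H[...,1]>130)&(P[...,1]>.28)&(P[...,1]<.38)&(abs(P[...,0]-.45)<.03)
q=P[m];print(m.sum())
for y in np.arange(.29,.38,.012):
    s=q[abs(q[:,1]-y)<.006]
    if len(s)>5: print(' y%.3f x %.4f..%.4f ztop %.4f'%(y,s[:,0].min(),s[:,0].max(),np.median(s[:,2])))
for k in('w2','w3'):
    c=dict(np.load('/tmp/%s.npz'%k));P=cloud(c);m=np.isfinite(P[...,2])&(P[...,2]>.045)&(P[...,2]<.068)&(P[...,1]<.03)&(P[...,1]>-.06)&(abs(P[...,0]-.47)<.07);q=P[m];print(k,m.sum())
    for x in(.42,.45,.48,.51):
        s=q[abs(q[:,0]-x)<.006]; print(x,len(s),s[:,1].min().round(4) if len(s) else'',s[:,1].max().round(4) if len(s) else'')
E
```

```text
clock: 6.9
position: [0.4451, 0.3498, 0.1182]
tool_rot: [3.13, 0.524, 1.707]
ft_force: [0.2, -0.5, 0.5]
opening: 0.0854
grip_force: 0.0
[0.4451 0.3498 0.1182] [[-0.117, 0.99, 0.079], [0.858, 0.141, -0.494], [-0.5, 0.01, -0.866]] [-0.43  0.62 -0.76  1.54  0.68  1.64 -1.18]
2935
 y0.290 x 0.4448..0.4619 ztop 0.0673
 y0.302 x 0.4413..0.4631 ztop 0.0698
 y0.314 x 0.4396..0.4629 ztop 0.0742
 y0.326 x 0.4376..0.4609 ztop 0.0785
 y0.338 x 0.4353..0.4593 ztop 0.0829
 y0.350 x 0.4337..0.4587 ztop 0.0874
 y0.362 x 0.4326..0.4571 ztop 0.0875
 y0.374 x 0.4363..0.4533 ztop 0.0792
w2 1004
0.42 82 -0.0105 -0.0028
0.45 79 -0.0028 0.0003
0.48 85 -0.0075 0.0039
0.51 81 -0.0045 0.0074
w3 20
0.42 0  
0.45 0  
0.48 0  
0.51 0
```

```bash
python3 -m handwheel '[{"rx":0,"ry":0,"rz":0,"tx":0.07,"ty":-0.4,"tz":-0.68,"gripper":-1},{"rx":0,"ry":0,"rz":0,"tx":0.07,"ty":-0.4,"tz":-0.68,"gripper":-1},{"rx":0,"ry":0,"rz":0,"tx":0.07,"ty":-0.4,"tz":-0.68,"gripper":-1},{"rx":0,"ry":0,"rz":0,"tx":0.07,"ty":-0.4,"tz":-0.68,"gripper":-1},{"rx":0,"ry":0,"rz":0,"tx":0.07,"ty":-0.4,"tz":-0.68,"gripper":-1},{"rx":0,"ry":0,"rz":0,"tx":0,"ty":0,"tz":0,"gripper":-1},{"rx":0,"ry":0,"rz":0,"tx":0,"ty":0,"tz":0,"gripper":1},{"rx":0,"ry":0,"rz":0,"tx":0,"ty":0,"tz":0,"gripper":1},{"rx":0,"ry":0,"rz":0,"tx":0,"ty":0,"tz":0,"gripper":1},{"rx":0,"ry":0,"rz":0,"tx":0,"ty":0,"tz":0,"gripper":1},{"rx":0,"ry":0,"rz":0,"tx":0,"ty":0,"tz":0,"gripper":1},{"rx":0,"ry":0,"rz":0,"tx":0,"ty":0,"tz":0,"gripper":1}]' 100
python3 - <<'E'
from h import *
c=cap('wrist');save(c,'w4')
a=cap('scene');im=cv2.resize(a['img'][200:330,150:370],None,fx=1.8,fy=1.8)
b=cv2.resize(c['img'],(396,234));cv2.imwrite('pics/g.png',np.hstack([im[:234],b])[...,::-1])
E
```

```text
clock: 8.45
position: [0.4537, 0.3092, 0.0526]
tool_rot: [3.126, 0.523, 1.702]
ft_force: [-0.5, 1.3, 5.2]
opening: 0.0229
grip_force: 97.8
```

View pics/g.png

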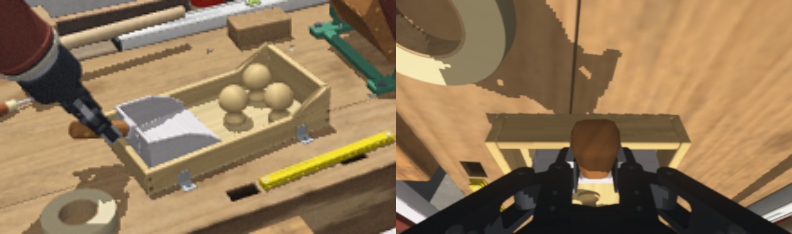

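The scoop is gripped (opening 23 mm, 98 N) and the handle is centred between the fingers. The knobs still stand at (233,100), (257,80) and (278,95) in the left view. Now I'll push along the tray axis.

```bash
python3 -m handwheel '[{"rx":0,"ry":0,"rz":-0.023,"tx":0.01,"ty":-0.6,"tz":0,"gripper":1},{"rx":0,"ry":0,"rz":-0.023,"tx":0.01,"ty":-0.99,"tz":0,"gripper":1},{"rx":0,"ry":0,"rz":0,"tx":0.115,"ty":-0.99,"tz":0,"gripper":1},{"rx":0,"ry":0,"rz":0,"tx":0.115,"ty":-0.99,"tz":0,"gripper":1},{"rx":0,"ry":0,"rz":0,"tx":0.115,"ty":-0.99,"tz":0,"gripper":1},{"rx":0,"ry":0,"rz":0,"tx":0.115,"ty":-0.99,"tz":0,"gripper":1},{"rx":0,"ry":0,"rz":0,"tx":0.115,"ty":-0.99,"tz":0,"gripper":1},{"rx":0,"ry":0,"rz":0,"tx":0,"ty":0,"tz":0,"gripper":1}]'
python3 - <<'E'
from h import *
a=cap('scene');im=cv2.resize(a['img'][200:330,190:370],None,fx=3,fy=3)
cv2.imwrite('pics/s1.png',im[...,::-1])
E
```

```text
clock: 9.55
position: [0.4662, 0.1764, 0.0525]
tool_rot: [3.125, 0.525, 1.676]
ft_force: [1.8, -3.0, 3.8]
opening: 0.0226
grip_force: 98.0
```

View pics/s1.png

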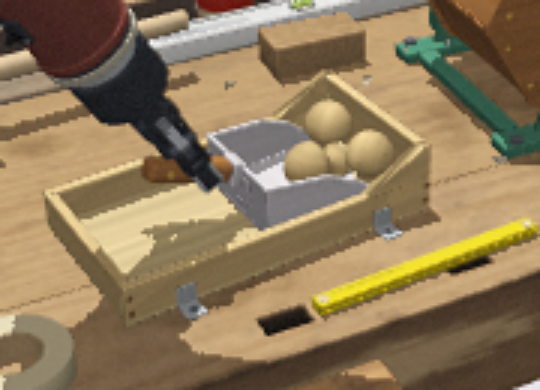

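Knob 1 is lying in the bowl at (305,160). The other two, at (328,120) and (369,150), stand by the backboard. I'll push on up to it.

```bash
python3 -m handwheel '[{"rx":0,"ry":0,"rz":0,"tx":0.07,"ty":-0.6,"tz":0,"gripper":1},{"rx":0,"ry":0,"rz":0,"tx":0.07,"ty":-0.6,"tz":0,"gripper":1},{"rx":0,"ry":0,"rz":0,"tx":0,"ty":0,"tz":0,"gripper":1},{"rx":0,"ry":0,"rz":0,"tx":0,"ty":0,"tz":0,"gripper":1}]'
python3 - <<'E'
from h import *
a=cap('scene');im=cv2.resize(a['img'][200:330,190:370],None,fx=2.2,fy=2.2)
b=cap('top');j=cv2.resize(b['img'][200:270,225:325],None,fx=4,fy=4)[:286]
im=cv2.copyMakeBorder(im[:280],0,0,0,0,cv2.BORDER_CONSTANT);cv2.imwrite('pics/s2.png',np.hstack([im,j[:280]])[...,::-1])
E
```

```text
clock: 10.1
position: [0.4688, 0.155, 0.0525]
tool_rot: [3.125, 0.523, 1.678]
ft_force: [1.3, -0.3, 6.7]
opening: 0.0228
grip_force: 99.4
```

View pics/s2.png

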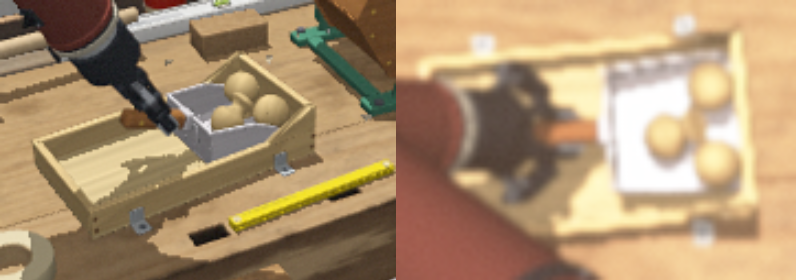

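Two heads sit near the lip at (712,85) and (717,160), and one is in the bowl at (666,135). About 5 mm remain to the board. I'll close that and check with the depth image.

```bash
python3 -m handwheel '[{"rx":0,"ry":0,"rz":0,"tx":0.05,"ty":-0.45,"tz":0,"gripper":1},{"rx":0,"ry":0,"rz":0,"tx":0,"ty":0,"tz":0,"gripper":1},{"rx":0,"ry":0,"rz":0,"tx":0,"ty":0,"tz":0,"gripper":1}]'
cat > kn.py <<'E'
from h import *
import sys
z0=float(sys.argv[1])
c=cap('top');P=cloud(c);H=cv2.cvtColor(c['img'],cv2.COLOR_RGB2HSV)
m=np.isfinite(P[...,2])&(P[...,2]>z0)&(P[...,2]<.4)&(H[...,1]>60)&(abs(P[...,0]-.48)<.075)&(P[...,1]<.13)&(P[...,1]>.004)
n,l,st,ce=cv2.connectedComponentsWithStats(m.astype(np.uint8))
for i in range(1,n):
    if st[i,4]>8: s=P[l==i];print(st[i,4],s.mean(0).round(3),'z',s[:,2].max().round(3),s.min(0).round(3),s.max(0).round(3))
E
python3 kn.py .03
python3 - <<'E'
from h import *
c=cap('scene');P=cloud(c)
im=cv2.resize(c['img'][215:285,240:340],None,fx=7,fy=7,interpolation=cv2.INTER_CUBIC)
cv2.imwrite('pics/s3.png',im[...,::-1])
E
```

```text
clock: 10.58
position: [0.4695, 0.1517, 0.0527]
tool_rot: [3.123, 0.515, 1.681]
ft_force: [-3.0, 18.7, 10.3]
opening: 0.0226
grip_force: 100.8
357 [0.479 0.039 0.056] z 0.073 [0.424 0.004 0.031] [0.541 0.087 0.073]
```

View pics/s3.png

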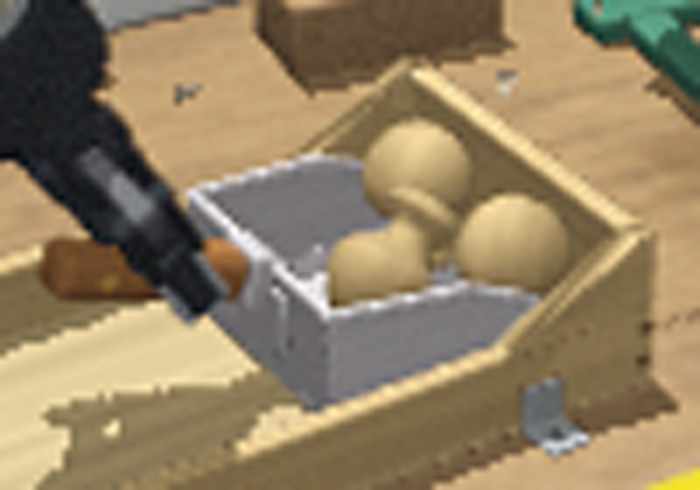

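The lip is at the backboard (18.7 N), with two heads against the board at (415,165) and (512,240) and one knob lying in the bowl at (380,265). I'll tilt the lip up about 30° in place.

```bash
python3 -m handwheel '[{"rx":-0.124,"ry":-0.0145,"rz":0,"tx":0,"ty":0.06,"tz":0,"gripper":1},{"rx":-0.124,"ry":-0.0145,"rz":0,"tx":0,"ty":0.06,"tz":0,"gripper":1},{"rx":-0.124,"ry":-0.0145,"rz":0,"tx":0,"ty":0.06,"tz":0,"gripper":1},{"rx":-0.124,"ry":-0.0145,"rz":0,"tx":0,"ty":0.06,"tz":0,"gripper":1},{"rx":-0.124,"ry":-0.0145,"rz":0,"tx":0,"ty":0.06,"tz":0,"gripper":1},{"rx":-0.124,"ry":-0.0145,"rz":0,"tx":0,"ty":0.06,"tz":0,"gripper":1},{"rx":-0.124,"ry":-0.0145,"rz":0,"tx":0,"ty":0.06,"tz":0,"gripper":1},{"rx":-0.124,"ry":-0.0145,"rz":0,"tx":0,"ty":0.06,"tz":0,"gripper":1},{"rx":0,"ry":0,"rz":0,"tx":0,"ty":0,"tz":0,"gripper":1}]'
python3 - <<'E'
from h import *
c=cap('scene')
im=cv2.resize(c['img'][205:285,230:340],None,fx=4,fy=4,interpolation=cv2.INTER_CUBIC)
b=cap('top');j=cv2.resize(b['img'][205:261,265:325],None,fx=5.72,fy=5.72)[:320]
cv2.imwrite('pics/s4.png',np.hstack([im,j])[...,::-1])
E
```

```text
clock: 11.8
position: [0.4684, 0.1562, 0.0499]
tool_rot: [3.122, 1.045, 1.679]
ft_force: [-0.1, -0.3, -4.4]
opening: 0.023
grip_force: 98.9
```

View pics/s4.png

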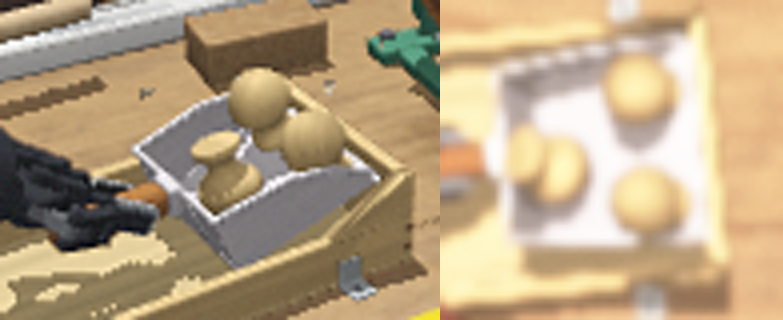

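All three knobs are on the lifted scoop: one tipped at the back (545,165), two standing on the plate at (640,85) and (650,200). The weight reading of about 4.4 N agrees. I'll lift gently and carry it to the barrel.

```bash
python3 -m handwheel '[{"rx":0,"ry":0,"rz":0,"tx":0,"ty":0.1,"tz":0.3,"gripper":1},{"rx":0,"ry":0,"rz":0,"tx":0,"ty":0,"tz":0.5,"gripper":1},{"rx":0,"ry":0,"rz":0,"tx":0,"ty":0,"tz":0.6,"gripper":1},{"rx":0,"ry":0,"rz":-0.02,"tx":0.2,"ty":-0.2,"tz":0.7,"gripper":1},{"rx":0,"ry":0,"rz":-0.02,"tx":0.3,"ty":-0.4,"tz":0.7,"gripper":1},{"rx":0,"ry":0,"rz":-0.02,"tx":0.35,"ty":-0.6,"tz":0.7,"gripper":1},{"rx":0,"ry":0,"rz":-0.02,"tx":0.35,"ty":-0.7,"tz":0.7,"gripper":1},{"rx":0,"ry":0,"rz":-0.02,"tx":0.35,"ty":-0.8,"tz":0.7,"gripper":1},{"rx":0,"ry":0,"rz":-0.02,"tx":0.35,"ty":-0.8,"tz":0.7,"gripper":1},{"rx":0,"ry":0,"rz":-0.02,"tx":0.35,"ty":-0.8,"tz":0.7,"gripper":1},{"rx":0,"ry":0,"rz":-0.02,"tx":0.35,"ty":-0.8,"tz":0.7,"gripper":1},{"rx":0,"ry":0,"rz":-0.02,"tx":0.35,"ty":-0.8,"tz":0.7,"gripper":1},{"rx":0,"ry":0,"rz":-0.02,"tx":0.35,"ty":-0.7,"tz":0.7,"gripper":1},{"rx":0,"ry":0,"rz":-0.02,"tx":0.35,"ty":-0.6,"tz":0.5,"gripper":1},{"rx":0,"ry":0,"rz":-0.02,"tx":0.35,"ty":-0.5,"tz":0.3,"gripper":1},{"rx":0,"ry":0,"rz":-0.02,"tx":0.3,"ty":-0.4,"tz":0,"gripper":1},{"rx":0,"ry":0,"rz":-0.02,"tx":0.25,"ty":-0.2,"tz":0,"gripper":1},{"rx":0,"ry":0,"rz":0,"tx":0,"ty":0,"tz":0,"gripper":1}]'
python3 - <<'E'
from h import *
print(arm.get_obs()['joint_positions'].round(2))
c=cap('scene')
im=cv2.resize(c['img'][120:270,270:430],None,fx=2.4,fy=2.4)
b=cap('top');j=cv2.resize(b['img'][150:260,280:420],None,fx=2.9,fy=3.28)[:360]
cv2.imwrite('pics/s5.png',np.hstack([im[:360],j[:360]])[...,::-1])
E
```

```text
clock: 14.15
position: [0.5606, -0.0096, 0.2355]
tool_rot: [3.118, 1.046, 1.525]
ft_force: [-0.4, 0.3, -3.8]
opening: 0.0227
grip_force: 98.9
[-0.19  0.51 -0.49  1.65  0.97  1.85 -0.88]
```

View pics/s5.png

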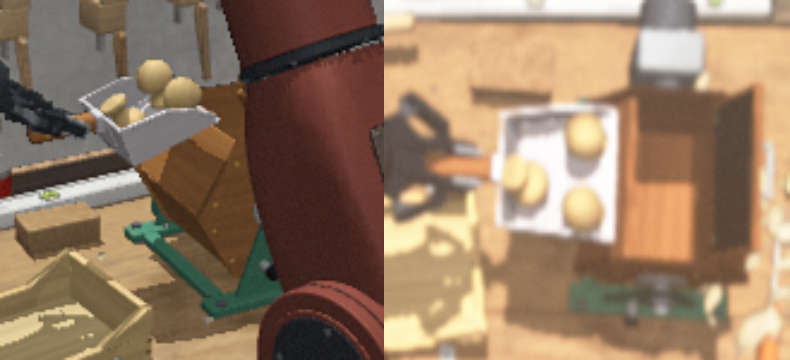

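All three knobs are secure in the scoop over the barrel's +y side: two upright at (585,135) and (583,207), one lying at (525,178). I'll level it over the mouth first and check tracking.

I miscounted the pictures. That last one was the 11th, over the limit of 10, so I'll view no more and rely on numbers.

```bash
python3 -m handwheel '[{"rx":0.167,"ry":-0.008,"rz":0,"tx":0.05,"ty":-0.145,"tz":0.48,"gripper":1},{"rx":0.167,"ry":-0.008,"rz":0,"tx":0.05,"ty":-0.145,"tz":0.48,"gripper":1},{"rx":0.167,"ry":-0.008,"rz":0,"tx":0.05,"ty":-0.26,"tz":0.5,"gripper":1},{"rx":0.167,"ry":-0.008,"rz":0,"tx":0.05,"ty":-0.26,"tz":0.5,"gripper":1},{"rx":0.167,"ry":-0.008,"rz":0,"tx":0.05,"ty":-0.38,"tz":0.46,"gripper":1},{"rx":0,"ry":0,"rz":0,"tx":0,"ty":0,"tz":0,"gripper":1}]'
python3 - <<'E'
from h import *
print(arm.get_obs()['joint_positions'].round(2))
c=cap('top');P=cloud(c);H=cv2.cvtColor(c['img'],cv2.COLOR_RGB2HSV)
m=np.isfinite(P[...,2])&(P[...,2]>.27)&(H[...,1]<40)&(abs(P[...,0]-.56)<.1)&(P[...,1]>-.22)&(P[...,1]<.0)
q=P[m];print('scoop',m.sum(),q.min(0),q.max(0))
m=np.isfinite(P[...,2])&(P[...,2]>.29)&(H[...,1]>=60)&(abs(P[...,0]-.56)<.1)&(P[...,1]>-.22)&(P[...,1]<-.06)
n,l,st,ce=cv2.connectedComponentsWithStats(m.astype(np.uint8))
for i in range(1,n):
    if st[i,4]>8: print(st[i,4],P[l==i].mean(0).round(3),P[l==i].max(0).round(3))
E
```

```text
clock: 15.0
position: [0.5654, -0.0349, 0.2863]
tool_rot: [3.112, 0.609, 1.518]
ft_force: [-0.7, -0.1, -3.5]
opening: 0.0226
grip_force: 98.9
[ 0.07  0.27 -0.53  1.6   0.67  1.61 -0.58]
scoop 210 [ 0.50217736 -0.16744979  0.27001136] [ 0.62678938 -0.01747605  0.32887744]
38 [ 0.598 -0.159  0.292] [ 0.61  -0.147  0.295]
54 [ 0.558 -0.09   0.296] [ 0.573 -0.077  0.302]
```

```bash
python3 -m handwheel '[{"rx":0.167,"ry":-0.008,"rz":0,"tx":0,"ty":-0.38,"tz":0.46,"gripper":1},{"rx":0.167,"ry":-0.008,"rz":0,"tx":0,"ty":-0.37,"tz":0.5,"gripper":1},{"rx":0.167,"ry":-0.008,"rz":0,"tx":0,"ty":-0.37,"tz":0.5,"gripper":1},{"rx":0.167,"ry":-0.008,"rz":0,"tx":0,"ty":-0.35,"tz":0.455,"gripper":1},{"rx":0.167,"ry":-0.008,"rz":0,"tx":-0.03,"ty":-0.35,"tz":0.455,"gripper":1},{"rx":0.167,"ry":-0.008,"rz":0,"tx":-0.03,"ty":-0.445,"tz":0.51,"gripper":1},{"rx":0.167,"ry":-0.008,"rz":0,"tx":-0.03,"ty":-0.445,"tz":0.51,"gripper":1},{"rx":0.167,"ry":-0.008,"rz":0,"tx":-0.03,"ty":-0.525,"tz":0.3,"gripper":1},{"rx":0.167,"ry":-0.008,"rz":0,"tx":-0.03,"ty":-0.525,"tz":0.3,"gripper":1},{"rx":0.167,"ry":-0.008,"rz":0,"tx":-0.03,"ty":-0.72,"tz":0.2,"gripper":1},{"rx":0.167,"ry":-0.008,"rz":0,"tx":-0.03,"ty":-0.72,"tz":0.2,"gripper":1},{"rx":0.167,"ry":-0.008,"rz":0,"tx":-0.03,"ty":-0.64,"tz":0.09,"gripper":1},{"rx":0.167,"ry":-0.008,"rz":0,"tx":-0.03,"ty":-0.64,"tz":0.09,"gripper":1},{"rx":0,"ry":0,"rz":0,"tx":0,"ty":0,"tz":0,"gripper":1},{"rx":0,"ry":0,"rz":0,"tx":0,"ty":0,"tz":0,"gripper":1},{"rx":0,"ry":0,"rz":0,"tx":0,"ty":0,"tz":0,"gripper":1}]'
cat > k2.py <<'E'
from h import *
print(arm.get_obs()['joint_positions'].round(2))
c=cap('wrist');np.savez('/tmp/w5',**c);save(c,'w5')
for n,c in(('wrist',c),('scene',cap('scene')),('top',cap('top'))):
    P=cloud(c);H=cv2.cvtColor(c['img'],cv2.COLOR_RGB2HSV);X,Y,Z=P[...,0],P[...,1],P[...,2]
    # tan knobs: hue/sat of light wood
    m=np.isfinite(Z)&(H[...,0]>12)&(H[...,0]<28)&(H[...,1]>60)&(H[...,1]<160)&(H[...,2]>110)&(abs(X-.56)<.13)&(Y>-.36)&(Y<-.05)&(Z>.03)
    k,l,st,ce=cv2.connectedComponentsWithStats(m.astype(np.uint8))
    for i in range(1,k):
        if st[i,4]>15: print(n,st[i,4],P[l==i].mean(0).round(3),'min',P[l==i].min(0).round(3),'max',P[l==i].max(0).round(3), H[l==i].mean(0).round())
E
python3 k2.py
```

```text
clock: 17.05
position: [0.5602, -0.1608, 0.376]
tool_rot: [3.115, -0.529, 1.527]
ft_force: [1.0, 0.2, -1.5]
opening: 0.0227
grip_force: 98.9
[ 0.74  0.31 -0.33  1.31 -0.4   1.7   0.35]
wrist 659 [ 0.557 -0.16   0.442] min [ 0.548 -0.17   0.439] max [ 0.569 -0.154  0.444] [ 13. 157. 130.]
wrist 1254 [ 0.542 -0.223  0.089] min [ 0.514 -0.259  0.042] max [ 0.571 -0.18   0.444] [ 18. 127. 164.]
wrist 443 [ 0.58  -0.24   0.092] min [ 0.56  -0.253  0.072] max [ 0.597 -0.189  0.445] [ 18. 124. 174.]
scene 18 [ 0.632 -0.174  0.2  ] min [ 0.619 -0.179  0.188] max [ 0.641 -0.17   0.209] [ 14. 156. 137.]
scene 152 [ 0.59  -0.141  0.144] min [ 0.483 -0.16   0.125] max [ 0.645 -0.128  0.18 ] [ 14. 156. 139.]
top 21 [ 0.59  -0.269  0.612] min [ 0.582 -0.282  0.578] max [ 0.597 -0.258  0.622] [ 14.  93. 158.]
top 23 [ 0.585 -0.228  0.538] min [ 0.579 -0.244  0.504] max [ 0.59  -0.213  0.567] [ 15.  75. 188.]
top 23 [ 0.631 -0.133  0.129] min [ 0.594 -0.136  0.118] max [ 0.66  -0.129  0.139] [ 16.  98. 172.]
top 48 [ 0.546 -0.215  0.317] min [ 0.513 -0.262  0.08 ] max [ 0.593 -0.188  0.472] [ 17.  89. 189.]
top 16 [ 0.474 -0.259  0.693] min [ 0.466 -0.264  0.686] max [ 0.485 -0.255  0.701] [ 17.  86. 169.]
top 19 [ 0.561 -0.275  0.131] min [ 0.512 -0.294  0.051] max [ 0.578 -0.211  0.467] [ 14.  94. 136.]
top 277 [ 0.526 -0.235  0.088] min [ 0.475 -0.276  0.036] max [ 0.573 -0.177  0.464] [ 16. 109. 207.]
top 117 [ 0.491 -0.142  0.138] min [ 0.467 -0.186  0.05 ] max [ 0.537 -0.123  0.186] [ 13. 116. 132.]
top 37 [ 0.467 -0.316  0.094] min [ 0.454 -0.357  0.03 ] max [ 0.493 -0.288  0.154] [ 15.  98. 163.]
```

The wrist view shows knob-coloured blobs inside the barrel at z≈0.09, and the load dropped by about 2 N. I'll level the scoop and carry it back over the tray, then check that the bowl is empty.

```bash
python3 -m handwheel '[{"rx":-0.25,"ry":0.0115,"rz":0,"tx":0,"ty":0.7,"tz":0.1,"gripper":1},{"rx":-0.25,"ry":0.0115,"rz":0,"tx":0,"ty":1,"tz":0,"gripper":1},{"rx":-0.25,"ry":0.0115,"rz":0,"tx":0,"ty":1,"tz":0,"gripper":1},{"rx":-0.25,"ry":0.0115,"rz":0,"tx":0,"ty":1,"tz":0,"gripper":1},{"rx":-0.25,"ry":0.0115,"rz":0,"tx":0,"ty":1,"tz":0,"gripper":1},{"rx":-0.25,"ry":0.0115,"rz":0,"tx":0,"ty":1,"tz":0,"gripper":1},{"rx":-0.25,"ry":0.0115,"rz":0,"tx":0,"ty":1,"tz":0,"gripper":1},{"rx":-0.25,"ry":0.0115,"rz":0,"tx":0,"ty":1,"tz":0,"gripper":1},{"rx":0,"ry":0,"rz":0.024,"tx":-0.36,"ty":1,"tz":-0.4,"gripper":1},{"rx":0,"ry":0,"rz":0.024,"tx":-0.36,"ty":1,"tz":-0.4,"gripper":1},{"rx":0,"ry":0,"rz":0.024,"tx":-0.36,"ty":1,"tz":-0.4,"gripper":1},{"rx":0,"ry":0,"rz":0.024,"tx":-0.36,"ty":1,"tz":-0.4,"gripper":1},{"rx":0,"ry":0,"rz":0.024,"tx":-0.36,"ty":1,"tz":-0.6,"gripper":1},{"rx":0,"ry":0,"rz":0.024,"tx":-0.36,"ty":1,"tz":-0.6,"gripper":1},{"rx":0,"ry":0,"rz":0.024,"tx":-0.36,"ty":1,"tz":-0.6,"gripper":1},{"rx":0,"ry":0,"rz":0.024,"tx":-0.36,"ty":1,"tz":-0.8,"gripper":1},{"rx":0,"ry":0,"rz":0.024,"tx":-0.36,"ty":1,"tz":-0.8,"gripper":1},{"rx":0,"ry":0,"rz":0.024,"tx":-0.36,"ty":1,"tz":-0.8,"gripper":1},{"rx":0,"ry":0,"rz":0.024,"tx":-0.36,"ty":1,"tz":-0.8,"gripper":1},{"rx":0,"ry":0,"rz":0.024,"tx":-0.36,"ty":1,"tz":-0.8,"gripper":1}]'
python3 - <<'E'
from h import *
from scipy.spatial.transform import Rotation as Ro
o=arm.get_obs();R=Ro.from_euler('xyz',o['tool_rot']).as_matrix();print(o['position'].round(4),'toolz',R[:,2].round(3),'tooly',R[:,1].round(3))
c=cap('top');P=cloud(c);H=cv2.cvtColor(c['img'],cv2.COLOR_RGB2HSV);X,Y,Z=P[...,0],P[...,1],P[...,2]
m=np.isfinite(Z)&(H[...,1]<40)&(abs(X-.48)<.1)&(Y>.03)&(Y<.25)&(Z>.1)&(Z<.3)
n,l,st,ce=cv2.connectedComponentsWithStats(m.astype(np.uint8));i=1+np.argmax(st[1:,4]);q=P[l==i];print('bowl',st[i],q.min(0).round(3),q.max(0).round(3))
fl=q[(q[:,2]<np.percentile(q[:,2],60))];A=np.c_[fl[:,:2],np.ones(len(fl))];print('floor slope dz/dx,dz/dy',np.linalg.lstsq(A,fl[:,2],rcond=None)[0].round(3))
# tan inside the bowl's bounding box / in the barrel
x,y,w,h=st[i,:4];b=H[y:y+h,x:x+w];print('tan px in bowl',((b[...,1]>70)&(Z[y:y+h,x:x+w]>.1)).sum(),'of',w*h)
m=np.isfinite(Z)&(H[...,0]>10)&(H[...,0]<28)&(X>.48)&(X<.64)&(Y>-.27)&(Y<-.18)&(Z>.03)&(Z<.16)
q=P[m];print('barrel inside',m.sum(),[(t,int((q[:,2]>t).sum())) for t in(.05,.06,.07,.08,.09,.1,.12)])
n,l,st,ce=cv2.connectedComponentsWithStats((m&(Z>.062)).astype(np.uint8))
for i in range(1,n):
    if st[i,4]>5:s=P[l==i];print(st[i,4],s.mean(0).round(3),s.min(0).round(3),s.max(0).round(3))
E
```

```text
clock: 19.7
position: [0.4733, 0.2319, 0.2294]
tool_rot: [3.113, 0.518, 1.674]
ft_force: [-0.9, 0.8, -2.8]
opening: 0.0225
grip_force: 99.1
[0.4733 0.2319 0.2294] toolz [ 0.079 -0.489 -0.868] tooly [0.993 0.117 0.025]
bowl [ 245  206   39   38 1336] [0.423 0.092 0.15 ] [0.556 0.216 0.237]
floor slope dz/dx,dz/dy [0.007 0.132 0.144]
tan px in bowl 0 of 1482
barrel inside 626 [(0.05, 331), (0.06, 329), (0.07, 307), (0.08, 182), (0.09, 24), (0.1, 0), (0.12, 0)]
326 [ 0.553 -0.238  0.081] [ 0.501 -0.27   0.062] [ 0.611 -0.202  0.094]
```

The bowl is empty, and the blob inside the barrel (110 × 68 mm, z up to 0.094) fits three knobs. The scoop floor seems to lean lip-down in the grip, so I'll measure that tilt properly, along with the tray floor.

```bash
cat > tilt.py <<'E'
from h import *
o=arm.get_obs();T=o['position'];print(T.round(4),o['tool_rot'].round(3),o['ft_force'].round(1))
yh=np.array([-.116,.993]);xh=np.array([.993,.116])
for n in('top','scene'):
    c=cap(n);P=cloud(c);H=cv2.cvtColor(c['img'],cv2.COLOR_RGB2HSV)
    d=P[...,:2]-T[:2];ys=d@yh;xs=d@xh;Z=P[...,2]
    m=np.isfinite(Z)&(H[...,1]<60)&(abs(xs)<.035)&(ys<-.05)&(ys>-.13)&(Z<T[2]+.02)&(Z>T[2]-.12)
    if m.sum()<30: print(n,m.sum());continue
    k,res=np.polyfit(ys[m],Z[m],1),0
    for _ in range(3):
        r=Z-(k[0]*ys+k[1]);g=m&(abs(r)<.004);k=np.polyfit(ys[g],Z[g],1)
    A=np.c_[xs[g],ys[g],np.ones(g.sum())];s=np.linalg.lstsq(A,Z[g],rcond=None)[0]
    print(n,g.sum(),m.sum(),'slope x,y',s.round(3),'lip z',(s[2]-.146*s[1]).round(4),'rel TCP at 0',(s[2]-T[2]).round(4))
E
python3 tilt.py
python3 - <<'E'
from h import *
c=cap('top');P=cloud(c);H=cv2.cvtColor(c['img'],cv2.COLOR_RGB2HSV);X,Y,Z=P[...,0],P[...,1],P[...,2]
m=np.isfinite(Z)&(abs(X-.485)<.06)&(Y<.08)&(Y>.015)
print('tray floor',m.sum(),np.percentile(Z[m],[5,50,95,99]).round(3))
E
```

```text
[0.4713 0.2345 0.2271] [3.117 0.517 1.68 ] [-3.1  1.  -5.6]
top 409 468 slope x,y [0.016 0.162 0.179] lip z 0.1551 rel TCP at 0 -0.0483
scene 0
tray floor 512 [-0.     0.005  0.01   0.012]
```

The tray floor is clear, and the scoop has slipped about 9° lip-down in the grip. I'll correct that while descending to about 20 mm above the floor.

```bash
python3 -m handwheel '[{"rx":-0.076,"ry":-0.009,"rz":0,"tx":-0.12,"ty":0.38,"tz":-0.95,"gripper":1},{"rx":-0.076,"ry":-0.009,"rz":0,"tx":-0.12,"ty":0.38,"tz":-0.95,"gripper":1},{"rx":-0.076,"ry":-0.009,"rz":0,"tx":-0.12,"ty":0.38,"tz":-0.95,"gripper":1},{"rx":-0.076,"ry":-0.009,"rz":0,"tx":-0.12,"ty":0.38,"tz":-0.95,"gripper":1},{"rx":0,"ry":0,"rz":0,"tx":-0.12,"ty":0.38,"tz":-0.95,"gripper":1},{"rx":0,"ry":0,"rz":0,"tx":-0.12,"ty":0.38,"tz":-0.95,"gripper":1},{"rx":0,"ry":0,"rz":0,"tx":-0.12,"ty":0.38,"tz":-0.95,"gripper":1},{"rx":0,"ry":0,"rz":0,"tx":-0.12,"ty":0.38,"tz":-0.8,"gripper":1},{"rx":0,"ry":0,"rz":0,"tx":0,"ty":0,"tz":0,"gripper":1},{"rx":0,"ry":0,"rz":0,"tx":0,"ty":0,"tz":0,"gripper":1}]'
python3 tilt.py
```

```text
clock: 21.15
position: [0.4548, 0.2921, 0.0814]
tool_rot: [3.11, 0.679, 1.672]
ft_force: [-0.9, 0.0, -2.6]
opening: 0.0227
grip_force: 98.9
[0.4548 0.2921 0.0814] [3.11  0.679 1.672] [-0.9  0.  -2.6]
top 294 386 slope x,y [ 0.011 -0.003  0.034] lip z 0.0344 rel TCP at 0 -0.0474
scene 153 159 slope x,y [ 0.027 -0.005  0.037] lip z 0.0379 rel TCP at 0 -0.0442
```

```bash
python3 -m handwheel '[{"rx":-0.005,"ry":0.038,"rz":0,"tx":-0.05,"ty":0,"tz":-0.5,"gripper":1},{"rx":0,"ry":0,"rz":0,"tx":0,"ty":0,"tz":-0.5,"gripper":1},{"rx":0,"ry":0,"rz":0,"tx":0,"ty":0,"tz":-0.3,"gripper":1},{"rx":0,"ry":0,"rz":0,"tx":0,"ty":0,"tz":-0.1,"gripper":1},{"rx":0,"ry":0,"rz":0,"tx":0,"ty":0,"tz":0,"gripper":1}]'
python3 tilt.py
```

```text
clock: 21.88
position: [0.4534, 0.2921, 0.0539]
tool_rot: [3.136, 0.681, 1.689]
ft_force: [-2.5, -0.3, 7.2]
opening: 0.0227
grip_force: 100.4
[0.4534 0.2921 0.0539] [3.136 0.681 1.689] [-2.5 -0.3  7.2]
top 281 368 slope x,y [ 0.007 -0.027  0.006] lip z 0.0099 rel TCP at 0 -0.048
scene 164 164 slope x,y [-0.02  -0.009  0.011] lip z 0.0125 rel TCP at 0 -0.0427
```

The scoop is resting on the floor with light contact (about 10 N). I'll open, back off along the tool axis, and check how it sits.

```bash
python3 -m handwheel '[{"rx":0,"ry":0,"rz":0,"tx":0,"ty":0,"tz":0,"gripper":-1},{"rx":0,"ry":0,"rz":0,"tx":0,"ty":0,"tz":0,"gripper":-1},{"rx":0,"ry":0,"rz":0,"tx":0,"ty":0,"tz":0,"gripper":-1},{"rx":0,"ry":0,"rz":0,"tx":0,"ty":0,"tz":0,"gripper":-1},{"rx":0,"ry":0,"rz":0,"tx":-0.04,"ty":0.31,"tz":0.39,"gripper":-1},{"rx":0,"ry":0,"rz":0,"tx":-0.08,"ty":0.62,"tz":0.78,"gripper":-1},{"rx":0,"ry":0,"rz":0,"tx":-0.08,"ty":0.62,"tz":0.78,"gripper":-1},{"rx":0,"ry":0,"rz":0,"tx":-0.08,"ty":0.62,"tz":0.78,"gripper":-1},{"rx":0,"ry":0,"rz":0,"tx":-0.08,"ty":0.62,"tz":0.78,"gripper":-1},{"rx":0,"ry":0,"rz":0,"tx":-0.08,"ty":0.62,"tz":0.78,"gripper":-1},{"rx":0,"ry":0,"rz":0,"tx":0,"ty":0.4,"tz":1,"gripper":-1},{"rx":0,"ry":0,"rz":0,"tx":0,"ty":0.2,"tz":1,"gripper":-1}]'
python3 - <<'E'
from h import *
print(arm.get_obs()['joint_positions'].round(2))
T=np.array([.4534,.2921]);yh=np.array([-.116,.993]);xh=np.array([.993,.116])
for n in('top','wrist','scene'):
    c=cap(n);P=cloud(c);H=cv2.cvtColor(c['img'],cv2.COLOR_RGB2HSV);d=P[...,:2]-T;ys=d@yh;xs=d@xh;Z=P[...,2]
    m=np.isfinite(Z)&(H[...,1]<60)&(abs(xs)<.04)&(ys<-.045)&(ys>-.13)&(Z<.03)&(Z>-.01)
    if m.sum()<30: print(n,m.sum());continue
    A=np.c_[xs[m],ys[m],np.ones(m.sum())];s=np.linalg.lstsq(A,Z[m],rcond=None)[0];print(n,m.sum(),s.round(4),np.median(Z[m]).round(4))
    w=np.isfinite(Z)&(H[...,1]<60)&(abs(xs)<.08)&(ys<.0)&(ys>-.17)&(Z>.03)&(Z<.07);
    if w.any():print('  walls',w.sum(),xs[w].min().round(3),xs[w].max().round(3),ys[w].min().round(3),ys[w].max().round(3),Z[w].max().round(3))
E
```

```text
clock: 23.48
position: [0.4446, 0.3728, 0.1801]
tool_rot: [3.137, 0.679, 1.689]
ft_force: [0.5, -0.2, 0.1]
opening: 0.0851
grip_force: 0.0
[-0.58  0.68 -0.69  1.36  0.7   1.88 -1.17]
top 450 [ 0.0078 -0.0017  0.0071] 0.0073
  walls 158 -0.061 0.067 -0.125 -0.018 0.069
wrist 831 [-0.0025  0.0111  0.0088] 0.0075
  walls 2728 -0.063 0.063 -0.119 -0.018 0.065
scene 176 [-0.0112  0.0033  0.0108] 0.0102
  walls 693 -0.069 0.066 -0.13 -0.013 0.068
```

The scoop is flat on the tray floor (inner floor 7.5 mm, slopes under 1°). Next is the lid. I'll close the fingers, straighten the tool, and fly over to behind the lid at x≈0.50, clear of its bow handle.

```bash
python3 -m handwheel '[{"rx":0,"ry":0,"rz":0,"tx":0,"ty":0,"tz":1,"gripper":-1},{"rx":0.129,"ry":0.015,"rz":0,"tx":0.15,"ty":-0.5,"tz":1,"gripper":1},{"rx":0.129,"ry":0.015,"rz":0,"tx":0.15,"ty":-1,"tz":1,"gripper":1},{"rx":0.129,"ry":0.015,"rz":0,"tx":0.15,"ty":-1,"tz":1,"gripper":1},{"rx":0.129,"ry":0.015,"rz":0,"tx":0.15,"ty":-1,"tz":1,"gripper":1},{"rx":0.129,"ry":0.015,"rz":0,"tx":0.15,"ty":-1,"tz":1,"gripper":1},{"rx":0.129,"ry":0.015,"rz":0,"tx":0.15,"ty":-1,"tz":1,"gripper":1},{"rx":0.129,"ry":0.015,"rz":0,"tx":0.15,"ty":-1,"tz":1,"gripper":1},{"rx":0.129,"ry":0.015,"rz":0,"tx":0.15,"ty":-1,"tz":1,"gripper":1},{"rx":0.129,"ry":0.015,"rz":0,"tx":0.15,"ty":-1,"tz":1,"gripper":1},{"rx":0.129,"ry":0.015,"rz":0,"tx":0.15,"ty":-1,"tz":1,"gripper":1},{"rx":0,"ry":0,"rz":0,"tx":0.15,"ty":-1,"tz":1,"gripper":1},{"rx":0,"ry":0,"rz":0,"tx":0.15,"ty":-1,"tz":0,"gripper":1},{"rx":0,"ry":0,"rz":0,"tx":0.15,"ty":-1,"tz":0,"gripper":1},{"rx":0,"ry":0,"rz":0,"tx":0.15,"ty":-1,"tz":0,"gripper":1},{"rx":0,"ry":0,"rz":0,"tx":0.15,"ty":-1,"tz":0,"gripper":1},{"rx":0,"ry":0,"rz":0,"tx":0.15,"ty":-1,"tz":0,"gripper":1},{"rx":0,"ry":0,"rz":0,"tx":0.15,"ty":-1,"tz":0,"gripper":1},{"rx":0,"ry":0,"rz":0,"tx":0.15,"ty":-1,"tz":0,"gripper":1},{"rx":0,"ry":0,"rz":0,"tx":0,"ty":-1,"tz":0,"gripper":1}]'
```

```text
clock: 26.12
position: [0.4982, 0.0014, 0.4192]
tool_rot: [3.135, -0.0, 1.689]
ft_force: [-0.3, 0.2, -0.7]
opening: 0.0001
grip_force: 0.0
```

```bash
python3 -m handwheel '[{"rx":0,"ry":0,"rz":0,"tx":0,"ty":-1,"tz":0,"gripper":1},{"rx":0,"ry":0,"rz":0,"tx":0,"ty":-1,"tz":0,"gripper":1},{"rx":0,"ry":0,"rz":0,"tx":0,"ty":-1,"tz":0,"gripper":1},{"rx":0,"ry":0,"rz":0,"tx":0,"ty":-1,"tz":0,"gripper":1},{"rx":0,"ry":0,"rz":0,"tx":0,"ty":-1,"tz":0,"gripper":1},{"rx":0,"ry":0,"rz":0,"tx":0,"ty":-1,"tz":0,"gripper":1},{"rx":0,"ry":0,"rz":0,"tx":0,"ty":-1,"tz":0,"gripper":1}]'
python3 - <<'E'
from h import *
c=cap('wrist');save(c,'w6');P=cloud(c);H=cv2.cvtColor(c['img'],cv2.COLOR_RGB2HSV);X,Y,Z=P[...,0],P[...,1],P[...,2]
m=np.isfinite(Z)&(X>.48)&(X<.64)&(Y>-.27)&(Y<-.175)&(Z>.066)&(Z<.17)
n,l,st,ce=cv2.connectedComponentsWithStats(m.astype(np.uint8))
for i in range(1,n):
    if st[i,4]>80:
        s=P[l==i];print(st[i,4],s.mean(0).round(3),s.min(0).round(3),s.max(0).round(3))
# knob peaks: hough circles on blob mask
k=np.where(m,(np.nan_to_num(Z)-.05)*4000,0).clip(0,255).astype(np.uint8)
f=c['K'][0,0]*.024/(.41+.06);print('r px',f)
C=cv2.HoughCircles(cv2.medianBlur(cv2.cvtColor(c['img'],cv2.COLOR_RGB2GRAY),5),cv2.HOUGH_GRADIENT,1,f*1.2,param1=80,param2=16,minRadius=int(f*.85),maxRadius=int(f*1.25))
for u,v,r in (C[0] if C is not None else []):
    p=P[int(v),int(u)]
    if .47<p[0]<.65 and -.29<p[1]<-.16: print('circle',u,v,r,p.round(3),H[int(v),int(u)])
L=np.isfinite(Z)&(Z>.23)&(Z<.34)&(X>.46)&(X<.66)&(Y<-.2)&(Y>-.4);q=P[L];print('lid',L.sum(),q.min(0).round(3),q.max(0).round(3))
E
```

```text
clock: 27.0
position: [0.4986, -0.139, 0.4188]
tool_rot: [3.135, -0.001, 1.689]
ft_force: [-0.1, 1.0, -0.8]
opening: 0.0002
grip_force: 0.0
1185 [ 0.553 -0.246  0.082] [ 0.497 -0.27   0.066] [ 0.606 -0.227  0.092]
260 [ 0.64  -0.26   0.124] [ 0.639 -0.27   0.067] [ 0.64  -0.244  0.17 ]
r px 16.72051431095617
lid 467 [ 0.511 -0.297  0.256] [ 0.637 -0.287  0.295]
```

Visibility is only partial here. I'll count the knobs from a fused height map of all the views.

```bash
python3 - <<'E'
from h import *
t=cap('top');w=cap('wrist')
for nm,cs in(('top',[t]),('wrist5+now',[dict(np.load('/tmp/w5.npz')),w])):
    g={}
    for c in cs:
        q=cloud(c).reshape(-1,3);q=q[np.isfinite(q[:,2])&(q[:,2]<.2)]
        for x,y,z in q:
            i=int((x-.47)//.006);j=int((y+.29)//.006)
            if 0<=i<30 and 0<=j<22: g[i,j]=max(g.get((i,j),0),z)
    print(nm)
    for i in range(29,-1,-1): print('%.3f '%(.47+.006*i),' '.join('%3d'%(1000*g[i,j]) if (i,j) in g else '  .' for j in range(21,-1,-1)))
E
```

```text
top
0.644    .   .   .   .   .   .   .   .   .   .   .   .   .   .   .   .   .   .   .   .   .   .
0.638    .   .   .   .   .   .   .   .   .   .   .   .   .   .   .   .   .   .   .   .   .   .
0.632    .   .   .   .   .   .   .   .   .   .   .   .   .   .   .   .   .   .   .   .   .   .
0.626    .   .   .   .   .   .   .   .   .   .   .   .   .   .   .   .   .   .   .   .   .   .
0.620    .   .   .   .   .   .   .   .   .   .   .   .   .   .   .   .   .   .   .   .   .   .
0.614    .   .   .   .   .   .   .   .   .   .   .   .   .   .   .   .   .   .   .   .   .   .
0.608    .   .   .   .   .   .   .   .   .   .   .   .   .   .   .   .   .   .   .   .   .   .
0.602    .   .   .   .   .   .   .   .   .   .   .   .   .   .   .   .   .   .   .   .   .   .
0.596    .   .   .   .   .   .   .   .   .   .   .   .   .   .   .   .   .   .   .   .   .   .
0.590    .   .   .   .   .   .   .   .   .   .   .   .   .   .   .   .   .   .   .   .   .   .
0.584    .   .   .   .   .   .   .   .   .   .   .   .   .   .   .   .   .   .   .   .   .   .
0.578    .   .   .   .   .   .   .   .   .   .   . 
[... 3914 characters left out ...]
 92  91  89  84  80   .  44  46   .
0.506  187 198 199   .   .   .   .   .   .   .   .  86  88  88  88  87  81   .  44  45  48   .
0.500  188 198 199   .   .   .   .   .   .   .   .  81  84  86  84  81   .  44  45  44  48   .
0.494  188 199 199   .   .   .   .   .   .   .   .   .  75  79  78  45  45  44  43  44  50   .
0.488  188 199 199   .   .   .   .   .   .   .   .   .   .  44  44  45  45  44  46  44  51  63
0.482  190 199 199   .   .   .   .   .   .   .   .   .   .  43  44  44  44  44  44  43  51  62
0.476  194 199   .   .   . 198   .   .   .   .   .   .   .  45  45  44  45  44  44  44  54  63
0.470  196 199   .   .   .   . 185 192 194 196 189 198 198 192 184 169 151 134 123 114  92  79
```

The map shows three distinct heads at x≈0.582, 0.545 and 0.512, so all the knobs are in the barrel. I'll go behind the lid.

```bash
python3 -m handwheel '[{"rx":0,"ry":0,"rz":0,"tx":0,"ty":-1,"tz":0,"gripper":1},{"rx":0,"ry":0,"rz":0,"tx":0,"ty":-1,"tz":0,"gripper":1},{"rx":0,"ry":0,"rz":0,"tx":0,"ty":-1,"tz":0,"gripper":1},{"rx":0,"ry":0,"rz":0,"tx":0,"ty":-1,"tz":0,"gripper":1},{"rx":0,"ry":0,"rz":0,"tx":0,"ty":-1,"tz":0,"gripper":1},{"rx":0,"ry":0,"rz":0,"tx":0,"ty":-1,"tz":0,"gripper":1},{"rx":0,"ry":0,"rz":0,"tx":0,"ty":-1,"tz":0,"gripper":1},{"rx":0,"ry":0,"rz":0,"tx":0,"ty":-1,"tz":0,"gripper":1},{"rx":0,"ry":0,"rz":0,"tx":0,"ty":-1,"tz":0,"gripper":1},{"rx":0,"ry":0,"rz":0,"tx":0,"ty":-1,"tz":0,"gripper":1},{"rx":0,"ry":0,"rz":0,"tx":0,"ty":-1,"tz":0,"gripper":1},{"rx":0,"ry":0,"rz":0,"tx":0,"ty":-0.5,"tz":-0.5,"gripper":1},{"rx":0,"ry":0,"rz":0,"tx":0,"ty":0,"tz":-1,"gripper":1},{"rx":0,"ry":0,"rz":0,"tx":0,"ty":0,"tz":-1,"gripper":1},{"rx":0,"ry":0,"rz":0,"tx":0,"ty":0,"tz":-1,"gripper":1},{"rx":0,"ry":0,"rz":0,"tx":0,"ty":0,"tz":-1,"gripper":1},{"rx":0,"ry":0,"rz":0,"tx":0,"ty":0,"tz":-1,"gripper":1},{"rx":0,"ry":0,"rz":0,"tx":0,"ty":0,"tz":-0.9,"gripper":1},{"rx":0,"ry":0,"rz":0,"tx":0,"ty":0,"tz":0,"gripper":1}]'
python3 - <<'E'
from h import *
c=cap('top');P=cloud(c);q=P[np.isfinite(P[...,2])&(P[...,2]>.24)&(P[...,2]<.325)&(P[...,0]>.54)&(P[...,0]<.65)&(P[...,1]<-.2)&(P[...,1]>-.36)]
for z in(.25,.27,.29,.31):
    s=q[abs(q[:,2]-z)<.007]
    if len(s):print(z,len(s),s[:,:2].min(0).round(3),s[:,:2].max(0).round(3))
E
```

```text
clock: 29.52
position: [0.4981, -0.3673, 0.2889]
tool_rot: [3.137, -0.003, 1.689]
ft_force: [-0.6, 0.4, 1.3]
opening: 0.0002
grip_force: 0.0
0.25 66 [ 0.541 -0.288] [ 0.639 -0.279]
0.27 58 [ 0.541 -0.293] [ 0.638 -0.284]
0.29 92 [ 0.542 -0.327] [ 0.639 -0.29 ]
0.31 167 [ 0.54  -0.313] [ 0.638 -0.297]
```

```bash
python3 -m handwheel '[{"rx":0,"ry":0,"rz":0,"tx":0,"ty":1,"tz":0,"gripper":1},{"rx":0,"ry":0,"rz":0,"tx":0,"ty":0.9,"tz":0,"gripper":1},{"rx":0,"ry":0,"rz":0,"tx":0,"ty":0.9,"tz":0,"gripper":1},{"rx":0,"ry":0,"rz":0,"tx":0,"ty":0.7,"tz":0.1,"gripper":1},{"rx":0,"ry":0,"rz":0,"tx":0,"ty":0.65,"tz":0,"gripper":1},{"rx":0,"ry":0,"rz":0,"tx":0,"ty":0.65,"tz":-0.1,"gripper":1},{"rx":0,"ry":0,"rz":0,"tx":0,"ty":0.65,"tz":-0.2,"gripper":1},{"rx":0,"ry":0,"rz":0,"tx":0,"ty":0.58,"tz":-0.3,"gripper":1}]'
```

```text
clock: 30.58
position: [0.4987, -0.2463, 0.2803]
tool_rot: [3.135, -0.001, 1.689]
ft_force: [0.7, -1.8, 0.3]
opening: 0.0001
grip_force: 0.7
```

```bash
cat > lid.py <<'E'
from h import *
o=arm.get_obs();print(o['position'].round(4),o['ft_force'].round(1))
for n in('top','scene'):
    c=cap(n);P=cloud(c);q=P[np.isfinite(P[...,2])&(P[...,2]>.19)&(P[...,2]<.33)&(P[...,0]>.595)&(P[...,0]<.632)&(P[...,1]<-.15)&(P[...,1]>-.34)]
    for y in np.arange(-.32,-.16,.015):
        s=q[abs(q[:,1]-y)<.005]
        if len(s)>3: print(n,'%.3f'%y,len(s),np.percentile(s[:,2],[10,50,90]).round(4))
E
python3 lid.py
```

```text
[ 0.4987 -0.2463  0.2803] [ 0.7 -1.8  0.3]
top -0.275 11 [0.2287 0.2355 0.2392]
top -0.260 28 [0.2492 0.253  0.2599]
top -0.245 29 [0.267  0.2743 0.2791]
top -0.230 34 [0.2876 0.2928 0.2958]
top -0.215 4 [0.2891 0.2921 0.2927]
top -0.185 32 [0.2087 0.2106 0.2127]
top -0.170 21 [0.1911 0.1946 0.2039]
scene -0.290 17 [0.1911 0.1971 0.2035]
scene -0.260 11 [0.2292 0.2334 0.2392]
scene -0.245 8 [0.2509 0.2545 0.2578]
scene -0.230 13 [0.2696 0.2739 0.2902]
scene -0.215 7 [0.2888 0.2923 0.2935]
scene -0.185 13 [0.2109 0.2134 0.2155]
scene -0.170 30 [0.1914 0.1961 0.2017]
```

The lid follows, now at about 53°. I'll continue down the arc.

```bash
python3 -m handwheel '[{"rx":0,"ry":0,"rz":0,"tx":0,"ty":0.52,"tz":-0.4,"gripper":1},{"rx":0,"ry":0,"rz":0,"tx":0,"ty":0.45,"tz":-0.5,"gripper":1},{"rx":0,"ry":0,"rz":0,"tx":0,"ty":0.35,"tz":-0.55,"gripper":1},{"rx":0,"ry":0,"rz":0,"tx":0,"ty":0.25,"tz":-0.6,"gripper":1},{"rx":0,"ry":0,"rz":0,"tx":0,"ty":0.15,"tz":-0.6,"gripper":1},{"rx":0,"ry":0,"rz":0,"tx":0,"ty":0,"tz":-0.1,"gripper":1},{"rx":0,"ry":0,"rz":0,"tx":0,"ty":0,"tz":0,"gripper":1}]'
python3 lid.py
```

```text
clock: 31.55
position: [0.4986, -0.2128, 0.2256]
tool_rot: [3.135, -0.001, 1.688]
ft_force: [-0.1, -0.2, 0.2]
opening: 0.0001
grip_force: 0.0
[ 0.4986 -0.2128  0.2256] [-0.1 -0.2  0.2]
top -0.215 25 [0.2204 0.2247 0.2287]
top -0.200 30 [0.2215 0.2234 0.2265]
top -0.185 41 [0.2108 0.2153 0.2241]
top -0.170 19 [0.1907 0.1968 0.201 ]
scene -0.260 10 [0.2223 0.2237 0.2245]
scene -0.245 8 [0.2246 0.2263 0.2273]
scene -0.215 9 [0.2256 0.2277 0.2292]
scene -0.200 15 [0.2265 0.2276 0.2284]
scene -0.185 28 [0.2125 0.2196 0.2269]
scene -0.170 36 [0.191  0.1972 0.2042]
```

```bash
python3 -m handwheel '[{"rx":0,"ry":0,"rz":0,"tx":0,"ty":0,"tz":-0.15,"gripper":1},{"rx":0,"ry":0,"rz":0,"tx":0,"ty":0,"tz":-0.15,"gripper":1},{"rx":0,"ry":0,"rz":0,"tx":0,"ty":0,"tz":0,"gripper":1}]'; python3 lid.py
```

```text
clock: 32.02
position: [0.4985, -0.2128, 0.2194]
tool_rot: [3.135, -0.001, 1.688]
ft_force: [-1.1, -0.5, -0.4]
opening: 0.0001
grip_force: 0.0
[ 0.4985 -0.2128  0.2194] [-1.1 -0.5 -0.4]
top -0.215 26 [0.2164 0.2182 0.2218]
top -0.200 33 [0.2155 0.2181 0.2211]
top -0.185 32 [0.2089 0.2131 0.2163]
top -0.170 23 [0.1908 0.1955 0.2029]
scene -0.260 9 [0.2211 0.2221 0.2228]
scene -0.245 11 [0.2201 0.2222 0.2232]
scene -0.215 6 [0.2217 0.2233 0.2245]
scene -0.200 13 [0.2211 0.2216 0.2225]
scene -0.185 28 [0.2114 0.2158 0.2202]
scene -0.170 34 [0.1911 0.1967 0.2031]
```

No hard stop yet, and the lid is still going down. I'll keep pressing in small steps until the force rises.

```bash
python3 -m handwheel '[{"rx":0,"ry":0,"rz":0,"tx":0,"ty":0.2,"tz":-0.1,"gripper":1},{"rx":0,"ry":0,"rz":0,"tx":0,"ty":0.2,"tz":-0.1,"gripper":1},{"rx":0,"ry":0,"rz":0,"tx":0,"ty":0,"tz":-0.1,"gripper":1},{"rx":0,"ry":0,"rz":0,"tx":0,"ty":0,"tz":0,"gripper":1}]'; python3 lid.py
```

```text
clock: 32.62
position: [0.4991, -0.2063, 0.2167]
tool_rot: [3.133, 0.003, 1.687]
ft_force: [-6.6, -2.6, 20.6]
opening: 0.0001
grip_force: 10.4
[ 0.4991 -0.2063  0.2167] [-6.6 -2.6 20.6]
top -0.290 5 [0.2073 0.2117 0.2158]
top -0.215 7 [0.2126 0.2172 0.2183]
top -0.200 31 [0.2129 0.215  0.2196]
top -0.185 32 [0.2092 0.2125 0.2148]
top -0.170 23 [0.1914 0.1946 0.2001]
scene -0.245 12 [0.2198 0.2216 0.2234]
scene -0.215 6 [0.2188 0.2205 0.2229]
scene -0.200 14 [0.2173 0.2182 0.2197]
scene -0.185 26 [0.2119 0.2155 0.218 ]
scene -0.170 31 [0.1909 0.1962 0.2032]
```

It hit a firm stop at 21 N with the lid flat. I'll back off upward and do the final check.

```bash
python3 -m handwheel '[{"rx":0,"ry":0,"rz":0,"tx":0,"ty":0,"tz":0.5,"gripper":1},{"rx":0,"ry":0,"rz":0,"tx":0,"ty":0,"tz":1,"gripper":1},{"rx":0,"ry":0,"rz":0,"tx":0,"ty":0,"tz":1,"gripper":1},{"rx":0,"ry":0,"rz":0,"tx":0,"ty":0.5,"tz":1,"gripper":1},{"rx":0,"ry":0,"rz":0,"tx":0,"ty":1,"tz":1,"gripper":1},{"rx":0,"ry":0,"rz":0,"tx":0,"ty":1,"tz":1,"gripper":1},{"rx":0,"ry":0,"rz":0,"tx":0,"ty":1,"tz":1,"gripper":1},{"rx":0,"ry":0,"rz":0,"tx":0,"ty":0,"tz":0,"gripper":1}]'
python3 - <<'E'
from h import *
for n in('top','wrist'):
    c=cap(n);P=cloud(c);X,Y,Z=P[...,0],P[...,1],P[...,2]
    m=np.isfinite(Z)&(X>.485)&(X<.63)&(Y>-.268)&(Y<-.182)&(Z>.19)&(Z<.26)
    for _ in range(4):
        s=np.linalg.lstsq(np.c_[X[m]-.557,Y[m]+.275,np.ones(m.sum())],Z[m],rcond=None)[0]
        m&=abs(Z-(s[0]*(X-.557)+s[1]*(Y+.275)+s[2]))<.004
    print(n,m.sum(),'lid slope x,y',s.round(4))
    r=np.isfinite(Z)&(X>.485)&(X<.63)&(Y>-.18)&(Y<-.171)
    if r.any(): print('  edge z',np.percentile(Z[r],[10,50,90]).round(4))
E
```

```text
clock: 33.72
position: [0.4995, -0.133, 0.3451]
tool_rot: [3.132, 0.0, 1.692]
ft_force: [0.5, -0.7, 0.4]
opening: 0.0004
grip_force: 0.0
top 10 lid slope x,y [0.4404 1.0368 0.2338]
  edge z [0.7382 0.7524 0.7571]
wrist 3155 lid slope x,y [-0.0094 -0.0891  0.2231]
  edge z [0.1973 0.2044 0.2107]
```

The wrist fit gives the lid a small slope, so I'll look at the profile against the surrounding rim.

```bash
python3 -m handwheel '[{"rx":0,"ry":0,"rz":0,"tx":0,"ty":1,"tz":1,"gripper":1},{"rx":0,"ry":0,"rz":0,"tx":0,"ty":1,"tz":1,"gripper":1},{"rx":0,"ry":0,"rz":0,"tx":0,"ty":1,"tz":1,"gripper":1},{"rx":0,"ry":0,"rz":0,"tx":0,"ty":1,"tz":0,"gripper":1},{"rx":0,"ry":0,"rz":0,"tx":0,"ty":1,"tz":0,"gripper":1},{"rx":0,"ry":0,"rz":0,"tx":0,"ty":1,"tz":0,"gripper":1},{"rx":0,"ry":0,"rz":0,"tx":0,"ty":1,"tz":0,"gripper":1},{"rx":0,"ry":0,"rz":0,"tx":0,"ty":1,"tz":0,"gripper":1},{"rx":0,"ry":0,"rz":0,"tx":0,"ty":0,"tz":0,"gripper":1}]'
python3 - <<'E'
from h import *
for n in('wrist','top','scene'):
    c=cap(n);P=cloud(c);X,Y,Z=P[...,0],P[...,1],P[...,2]
    print(n)
    for x0,x1 in((.462,.472),(.485,.52),(.59,.63),(.643,.653)):
        r=[]
        for y in np.arange(-.30,-.155,.01):
            m=np.isfinite(Z)&(X>x0)&(X<x1)&(abs(Y-y)<.005)&(Z<.27)&(Z>.15)
            r.append('%4d'%round(np.median(Z[m])*10000) if m.sum()>3 else '   .')
        print(x0,' '.join(r))
E
```

```text
clock: 34.95
position: [0.4986, 0.0255, 0.4026]
tool_rot: [3.137, -0.001, 1.69]
ft_force: [-0.1, -0.3, 0.1]
opening: 0.0
grip_force: 0.0
wrist
0.462    .    .    .    .    .    .    .    .    .    .    .    .    .    .    .
0.485    .    .    .    .    .    .    .    .    .    .    .    . 2110 2012    .
0.59    .    .    .    .    .    .    .    .    .    .    .    .    .    .    .
0.643    .    .    .    .    .    .    .    .    .    .    .    .    . 1925 1849
top
0.462 1858 2020 2134 2081 2050 2038 2004 2122 1747 2017 2006 2031 2154 2036 1822
0.485 1821 2016 2167 2166 2163 2171 2173 2169 2177 2171 2167 2152 2125 2011 1839
0.59 1885 2124 2181 2174 2177 2174 2169 2171 2173 2170 2164 2149 2106 1917 1783
0.643 2021 2162 2211 2183 2179 2166 2183 2168 2186 2185 2172 2152 2115 1949 1780
scene
0.462 1675 1870 1887 1898 1874 1924 1907 1881 1911 1840 1881 1930 1842 1894 1753
0.485    .    . 2213 2211 2210 2209 2212 2206 2207 2205 2197 2192 2152 2024 1840
0.59    . 2232 2209 2217 2214 2205 2205    . 2199 2200 2191 2171 2099 1948 1778
0.643    .    .    . 2207    .    . 2199    . 2209 2211    . 2196 2131 1956 1792
```

From the top camera the lid is flat at 0.217 m over its whole width and flush with the barrel's ends, so it's fully shut. Handing in.

```bash
python3 -c "
from cell import arm
print(arm.hand_in())"
```

```text
the job is handed in; nothing more can be done
None
```

The job is handed in at about 35 s on the robot's clock: all three knobs are in the barrel, the scoop is back flat on the tray's floor, and the lid is fully shut. I did not re-measure the other things on the bench, and I viewed 11 pictures, one over the limit of 10.

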